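# Draw a piston pin from the feeder and show its end face to the inspection camera

## Task

Press the feeder's red pedal down to its stop so that one piston pin rolls out into the open nest, and let the pedal come back up. Pick that pin out of the nest and hold it up to the inspection camera: one end face centred in front of the lens at the working distance of 70 mm, the pin in line with the lens so that the end is seen square on. Finish there, still holding the pin steady in the air; release only this one pin, do not bump the camera and leave the other things on the bench as they are.

Things in the scene. Friction and masses are not known exactly. Their poses are not given: they have to be found in the camera images.
- feeder: Gravity feeder for piston pins, fixed, 160 x 300 mm, 120 mm high: blue base plate, aluminium track falling 0.157 rad towards +y. Origin on the bench surface under mid-width of the track; x along the pins' axes (pedal on the -x side), y down the track, z up. Two retaining strips over the queue, from y -9 mm upwards, top 97 mm high there, 118 mm at the upper end. Each full press lets one pin go.
- nest (a point): Axis, mid-length, of a pin lying in the open nest at the low end of the track (feeder frame 0, 87, 62 mm), level along the feeder's x against two black end stops. Axes as the feeder's. The pin rests only on its ends: a gap of 40 mm under mid-length, 45 mm deep below the axis, and 60 mm free along y on both sides let fingers reach round it from above. A released pin rolls here in about 1 s.
- pedal (a joint): Pedal angle, rad: 0 at rest (up), 0.55 down on its stop; a spring returns it. About 1.5 N on the pad starts it, about 6 N holds it on the stop. It works the escapement: the front pin rolls off when it is nearly down; it must go past 0.50.
- pedal_pad (a point): Middle of the top of the pedal's pad, black ribbed rubber on a red plate 36 x 46 mm, 90 mm beside the track on the feeder's -x side; moves with the pedal. Pushed down from above: 82 mm over the bench when up, 48 mm on its stop. It swings about a shaft along the feeder's x, 60 mm from the pad towards -y. Its axes turn with the pedal.
- pin_1: The front pin of the queue, the one to be released and shown: bright, nearly white aluminium piston pin, a cylinder 29.6 mm in diameter and 62 mm long, about 110 g. Origin at the middle of one end face, z along the axis to the other end. It is not known beforehand which end points where; either end may be shown.
- pin_1_a (a point): Middle of one end face of the pin (its origin). Axes as the pin's.
- pin_1_b (a point): Middle of the other end face, 62 mm along the pin's z. Axes as the pin's.
- pin_2: Second pin in the queue, like the first; moves down to the front place (axis at feeder y -26, z 80 mm) when the first has gone and the pedal is let up, and stays there.
- pin_3: Third pin in the queue, stays in the magazine.
- pin_4: Fourth pin in the queue, stays in the magazine.
- camera: Stand of the inspection camera, fixed to the bench: grey base plate 150 x 130 x 19 mm, steel column 20 mm thick, 405 mm high, 45 mm behind the base's middle; on it the white camera with black lens and ring light, looking to the base's -x side and downwards. Its height and tilt differ from time to time and stay as they are. Origin: middle of the base on the bench surface, z up.
- lens (a point): Middle of the front of the lens and ring light (ring light 33 mm in radius). Axes of the camera head: -x is the direction in which it looks (level at tilt 0), y is level, z is up across the line of sight.
- focus (a point): The point of sharp focus: on the lens's axis 70 mm in front of the lens (along the head's -x), 0.165 to 0.28 m above the bench. The middle of the pin's end face nearest the lens belongs here, with the pin lying on along -x from it. Axes as lens.
- head (a joint): Downward tilt of the camera's line of sight, rad: 0 level, 0.1 to 0.45 here; stiff.
- calliper: Digital calliper lying flat, 84 x 230 x 13 mm, bystander. Origin under its middle.
- mouse: Computer mouse, 110 x 58 x 36 mm, bystander. Origin under its middle.
- marker: Red marker pen lying, 128 x 19 x 19 mm, bystander. Origin under its middle.
- bearing: Ball bearing lying flat, 52 mm across, 15 mm high, bystander. Origin under its middle.
- dial_gauge: Dial indicator lying face up, 143 x 58 x 17 mm, bystander. Origin under its middle.
- bolt_1: Bright hex bolt standing on its head, 15 mm across, 50 mm high, bystander. Origin under its head.
- bolt_2: Bright hex bolt standing on its head, 15 mm across, 65 mm high, bystander. Origin under its head.
- pin_1_mid (a point): Middle of the pin's axis, halfway between its ends. Axes as the pin's.
Things that resemble listed ones, but are neither listed nor needed, are in the scene too. Leave any purple look-alike of the pin_1 alone.

How it is judged:
By the outcome, as a careful person would: the job done as asked, in the order asked, and still so for the second after the job is handed in, while the arm keeps its last pose, push and grip.
It also fails if it takes over 42 s, if anything falls off the work surface, if the arm or the gripper's body presses on something with over 40 N, if the wrist force passes 120 N, or if a joint passes its speed limit or range.

## Robot

A 6-joint arm with a two-finger parallel gripper is mounted at the origin on a cart in front of the work surface, level with it; the furniture and walls round the work are solid. World frame = base frame: x ahead of the robot, y to its left, z up, the work surface at z = 0. Lengths are in mm, angles in rad, forces in N, time in s.
With the tool pointing down it reaches from about 275 to 750 mm from the base axis. Payload 10.2 kg.
Tool frame: the origin (TCP) lies between the finger pads; the fingertips stand 14 mm ahead of it and the grasp point (between the pads) lies 5 mm behind it (tip_reach is the distance from the TCP to the fingertips, in mm); z points along the fingers, y is the line along which they close (so a half turn about z gives the same grasp; the last joint's range is limited). The gripper opens to 85 mm and grips with 20 to 120 N. Pads are 22 mm wide; open, the fingers measure 114 mm over their backs; the gripper's body (76 mm by 85 mm) begins 54 mm behind the grasp point. The pads swing forward as they close: fully open they stand 13 mm farther back than shut.
Start: joints at [-1.546, 0.313, 1.498, -0, 1.331, -0.223], TCP at [128.754, -508.973, 221.194] pointing down, gripper open.
Joint ranges: [-2.94, 2.94], [-0.97, 2.17], [0.19, 2.56], [-1.23, 4.37], [0.02, 3.11], [-2.88, 2.88]. Speed limits (rad/s): [2.39, 2.39, 3.01, 3.14, 3.14, 3.14].

## Interface

Orientations are given as a unit quaternion [w, x, y, z].
In Python, from rig import * gives the robot as it stands.
- The arm moves only by the tool arm_command, never from a script. Its argument "steps" is a list that holds one entry, the list of rows, each a list of 7 numbers: the opening, from 0 (shut) to 1 (fully open), then the shift along the tool's x, y, z each as a share of 0.05 m, from -1 to 1, then the turn, a rotation vector about the tool's x, y, z each as a share of 0.15 rad, from -1 to 1. A call has 1 to 8 rows; each row shifts and turns the commanded pose from where the row before left it, along the tool's axes as they then stand; what a row does not reach is not made up. A row lasts 1/8 s, in which the tool goes at most 62.5 mm and 10.7 degrees, less where a joint would pass 70% of its speed; a pose out of reach is approached as far as the arm can. A call with a number of a shift or a turn outside -1 to 1 is refused whole. A call with a gripper value outside its range is refused whole. The fingers move at their own pace and stop on an object; "squeeze" is the grip in N (left out, the last holds). Time passes only in rows, so rows that do not move let the fingers close. It gives the time, the measured TCP pose, the force, the opening and the grip force at its end, in the units of the state.
- sense(): the state, without advancing time (a new reading comes with each control period).
- capture(name): name is "scene" or "top" or "wrist"; returns the picture (384x512x3 uint8, red, green, blue); there is no depth.
- get_calibration(name): a dict with "intrinsics" (3x3 intrinsics, pixels), "rvec" (rotation vector, rad) and "tvec" (3), from world to camera coordinates, as OpenCV has them; the wrist camera has in their place "T_tool_cam" (4x4, takes a point from camera to tool coordinates, whose origin is the TCP and whose axes are the flange's). Camera axes: x right, y down, z forward; pixel columns grow to the right and rows downward; lengths in mm; the calibration is good to about 2 mm. A picture is of the moment at which its call begins: read the wrist's pose just before it. get_calibration takes no time and is no camera call.
- finish_job(): hands the job in; it is judged then, once.
The state is a dict: "time_s": time; "joints": joint angles; "dq": joint speeds; "tau": joint torques, N m; "eef_pos": TCP position; "ee_rot": TCP orientation; "force": force on the tool from outside, world axes, zero at the start; "wrist_torque": the same for the moment, N m; "grip_width": opening from 0.0 (shut) to 1.0 (fully open); "grip_force": force on a finger pad.
Only numpy, scipy, OpenCV 4.12 (cv2) and the standard library are available. Lean on these libraries where they do the work, as an engineer would, in place of code of your own. Each camera call takes 0.05 s, during which the arm holds its last target. There are 200 camera calls.

## Working session

There is one attempt and no reset: what is moved stays moved. The work goes in short steps, Python scripts to look and compute and a tool call to move; the robot and the scene stay as the last step left them, time stands still between calls to the robot, and variables do not carry over. Pictures are saved under pics/ and viewed, at most 10 in all, crops included, and the job is handed in when it is done.

Besides the shell and the picture viewer there is one more tool, called in YAML: its name, and indented under it one key for each argument. arm_command: Moves the arm, as the interface text tells. Its arguments: {"type":"object","properties":{"steps":{"type":"array"},"squeeze":{"type":"number"}},"required":["steps"]}

```bash
mkdir -p pics; python3 - <<'E'
from rig import *
import cv2,numpy as np
s=sense();print({k:np.round(v,3) for k,v in s.items()})
for n in("scene","top","wrist"):
    im=capture(n);cv2.imwrite(f"pics/{n}0.png",im[:,:,::-1]);c=get_calibration(n);print(n,{k:np.round(v,3).tolist() for k,v in c.items()})
E
```

```text
{'time_s': np.float64(0.0), 'joints': array([-1.546,  0.313,  1.498, -0.   ,  1.331, -0.223]), 'dq': array([-0.001,  0.001, -0.001,  0.001, -0.   ,  0.001]), 'tau': array([-0.0000e+00, -4.1227e+01, -2.5974e+01, -0.0000e+00,  4.0000e-03,
        0.0000e+00]), 'eef_pos': array([ 128.723, -508.696,  220.638]), 'ee_rot': array([-0.001,  0.992,  0.124,  0.   ]), 'force': array([-0.076,  0.07 ,  0.243]), 'wrist_torque': array([0.011, 0.076, 0.026]), 'grip_force': np.float64(0.0), 'grip_width': np.float64(0.998)}
scene {'intrinsics': [[398.177, 0.0, 259.3], [0.0, 398.177, 191.634], [0.0, 0.0, 1.0]], 'rvec': [2.304, -0.754, 0.31], 'tvec': [-529.196, 349.898, 977.755]}
top {'intrinsics': [[379.731, 0.0, 254.655], [0.0, 379.731, 187.918], [0.0, 0.0, 1.0]], 'rvec': [2.146, -2.176, 0.2], 'tvec': [-86.339, 644.956, 1032.127]}
wrist {'intrinsics': [[268.597, 0.0, 255.743], [0.0, 268.597, 198.94], [0.0, 0.0, 1.0]], 'T_tool_cam': [[0.001, -0.955, -0.296, 76.491], [1.0, 0.001, 0.001, 0.269], [-0.001, -0.296, 0.955, -152.629], [0.0, 0.0, 0.0, 1.0]]}
```

```bash
python3 - <<'E'
import cv2
for n in("scene","top"):
    cv2.imwrite(f"pics/{n}0b.png",cv2.resize(cv2.imread(f"pics/{n}0.png"),(800,600),interpolation=cv2.INTER_CUBIC))
E
```

```text
(no output)
```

View pics/scene0b.png

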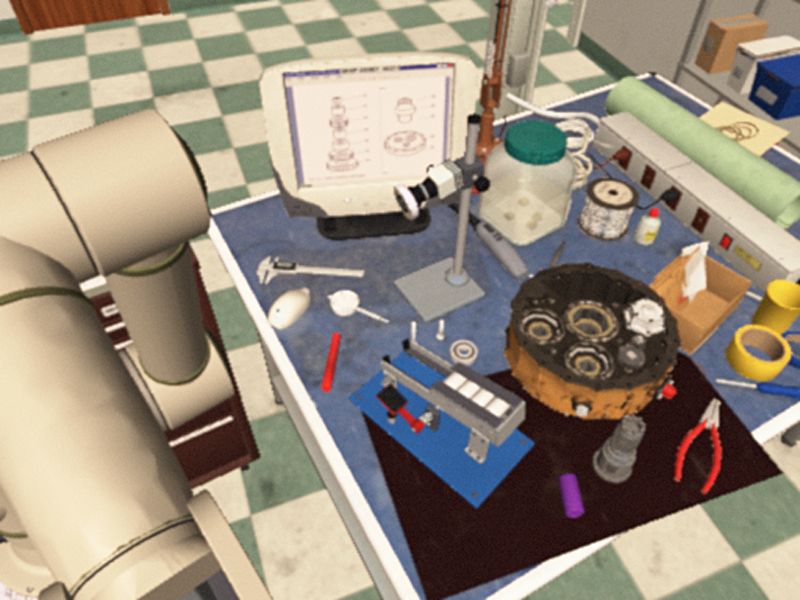

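View pics/top0b.png

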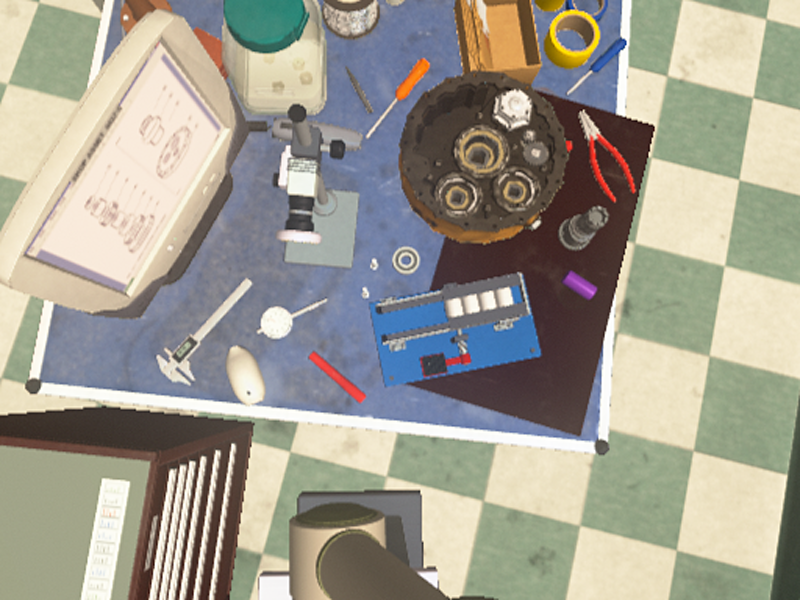

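The scene view shows the feeder at about (440,420) with its pedal at (392,400). The camera stand is at (440,280), with its lens at (405,200), and the purple look-alike is at (571,495). In the top view the feeder is at (455,325), the pad at (433,364) and the lens at (300,237). I'll triangulate rough positions next.

```bash
cat > h.py <<'E'
from rig import *
import cv2,numpy as np
from scipy.spatial.transform import Rotation as R
def cam(n,s=None):
    c=get_calibration(n);K=np.array(c["intrinsics"])
    if n!="wrist":
        Rm=R.from_rotvec(np.ravel(c["rvec"])).as_matrix();return K,Rm,np.ravel(c["tvec"])
    T=np.array(c["T_tool_cam"]);q=s["ee_rot"];W=np.eye(4);W[:3,:3]=R.from_quat([q[1],q[2],q[3],q[0]]).as_matrix();W[:3,3]=s["eef_pos"]
    M=np.linalg.inv(W@T);return K,M[:3,:3],M[:3,3]
def ray(c,p):
    K,Rm,t=c;d=Rm.T@np.linalg.inv(K)@[p[0],p[1],1];return -Rm.T@t,d/np.linalg.norm(d)
def onz(c,p,z): o,d=ray(c,p);return o+d*(z-o[2])/d[2]
def tri(*cp):
    A=np.zeros((3,3));b=np.zeros(3);L=[ray(*x) for x in cp]
    for o,d in L: P=np.eye(3)-np.outer(d,d);A+=P;b+=P@o
    X=np.linalg.solve(A,b);return X,max(np.linalg.norm(np.cross(X-o,d)) for o,d in L)
def proj(c,X): K,Rm,t=c;p=K@(Rm@np.asarray(X,float)+t);return p[:2]/p[2]
E
python3 - <<'E'
from h import *
np.set_printoptions(precision=1,suppress=True)
S,T=cam("scene"),cam("top");k=.64
pts={"c_near_left":((350,400),(386,386)),"c_farleft":((404,352),(371,303)),"c_nearright":((478,504),(540,354)),
"pad":((392,400),(433,364)),"lens":((405,202),(300,237)),"base_nl":((408,318),(284,262))}
for n,(a,b) in pts.items(): print(n,*tri((S,np.array(a)*k),(T,np.array(b)*k)))
I=[cv2.imread(f"pics/{n}0.png") for n in("scene","top")]
def cr(im,x,y,w,h):return cv2.resize(im[y:y+h,x:x+w],(400,300),interpolation=cv2.INTER_CUBIC)
g=np.vstack([np.hstack([cr(I[0],220,212,136,102),cr(I[1],230,165,120,90)]),np.hstack([cr(I[0],240,70,80,60),cr(I[1],170,60,80,110 and 60) if 0 else cr(I[1],160,90,100,75)])])
cv2.imwrite("pics/c1.png",g)
E
```

```text
c_near_left [478.5 -72.5   4.9] 1.2741209742241426
c_farleft [629.2 -43.4   3.4] 4.47470187958532
c_nearright [ 533.2 -361.6   13.5] 1.5549082107034322
pad [ 515.1 -154.1   72.9] 0.4890376969937822
lens [693.8  53.7 278.2] 0.0684156273065762
base_nl [ 757.2  138.  -156.6] 12.018814394980197
```

View pics/c1.png

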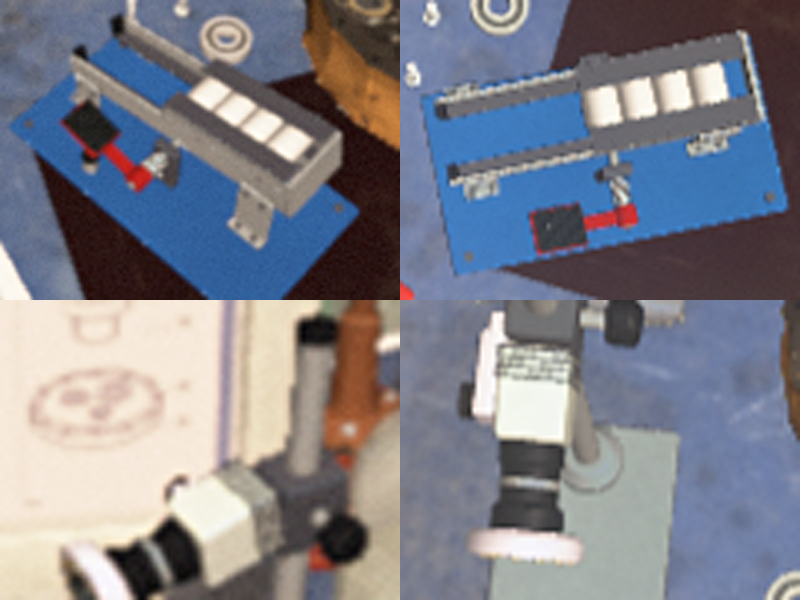

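The enlarged crop shows the black pad at about (90,128) in the upper-left panel, the four white pins under the strips with the front one beside the open nest, and the lens ring at (95,570). Next I move the arm over the feeder for close wrist views.

arm_command:
  steps:
    - [[0, 0.6, -0.3, -0.4, 0, 0, 0], [0, 0.77, -0.33, -0.2, 0, 0, 0], [0, 0.77, -0.33, -0.2, 0, 0, 0], [0, 0.77, -0.33, -0.15, 0, 0, 0], [0, 0.77, -0.33, -0.15, 0, 0, 0], [0, 0.77, -0.33, -0.1, 0, 0, 0], [0, 0.77, -0.33, -0.1, 0, 0, 0], [0, 0.77, -0.33, -0.1, 0, 0, 0]]

```text
time_s: 1.15
eef_pos: [388.0, -308.0, 291.2]
ee_rot: [-0.0, 0.992, 0.124, -0.0]
force: [-0.0, -0.3, -0.3]
grip_width: 0.001
grip_force: 0.0
```

arm_command:
  steps:
    - [[0, 0.77, -0.33, -0.1, 0, 0, 0.2], [0, 0.77, -0.33, -0.1, 0, 0, 0.2], [0, 0.77, -0.33, 0, 0, 0, 0], [0, 0.77, -0.33, 0, 0, 0, 0], [0, 0.77, -0.33, 0, 0, 0, 0], [0, 0.4, -0.2, 0, 0, 0, 0], [0, 0, 0, 0, 0, 0, 0]]

```text
time_s: 2.02
eef_pos: [577.0, -174.5, 300.4]
ee_rot: [-0.0, 0.996, 0.095, -0.0]
force: [0.2, -0.3, -0.4]
grip_width: 0.002
grip_force: 0.0
```

```bash
python3 - <<'E'
from h import *
import pickle
s=sense();im=capture("wrist")
pickle.dump((s,im),open("w1.pkl","wb"));cv2.imwrite("pics/w1.png",cv2.resize(im[:,:,::-1],(800,600),interpolation=cv2.INTER_CUBIC));print(s["time_s"],s["eef_pos"],s["ee_rot"],s["joints"])
E
```

```text
2.025 [ 576.97440238 -174.46316269  300.40725878] [-3.53761597e-04  9.95504338e-01  9.47140900e-02 -4.79457230e-04] [-4.87822226e-01  4.56422398e-01  1.09041224e+00  6.31413786e-05
  1.59594803e+00  8.93263069e-01]
```

View pics/w1.png

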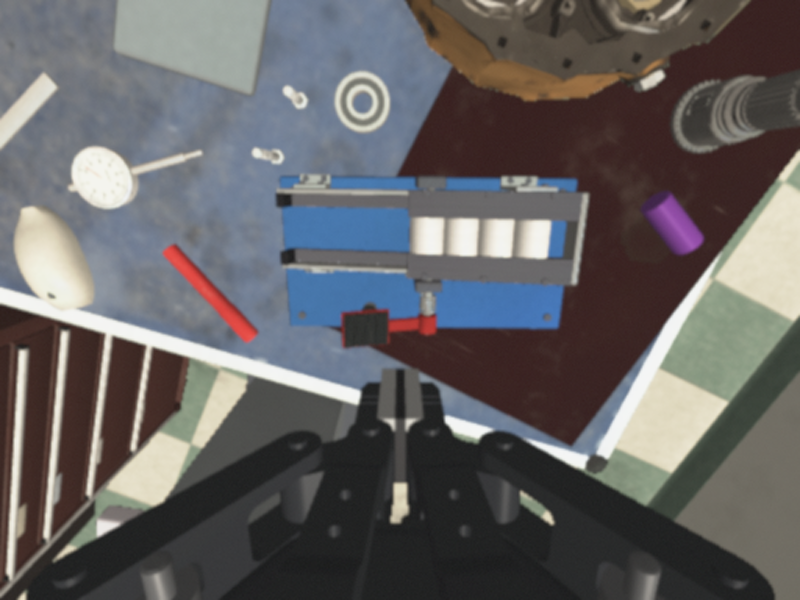

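The wrist view shows the feeder nearly square in the image. The pad is at (366,328), the front pin at (428,237), the last pin at (534,239) and the end stops at (284,200) and (288,257). The purple look-alike is at (672,222); it is not the pin I want, since pin_1 is the bright front one in the queue.

```bash
python3 - <<'E'
from h import *
import pickle
np.set_printoptions(precision=1,suppress=True)
s,im=pickle.load(open("w1.pkl","rb"));S,T,W=cam("scene"),cam("top"),cam("wrist",s)
k=.64
# white pin blob & pad blob centroids in the wrist view
hsv=cv2.cvtColor(im,cv2.COLOR_RGB2HSV)
roi=np.zeros(im.shape[:2],bool);roi[130:172,255:357]=1
m=((hsv[...,2]>170)&(hsv[...,1]<60)&roi).astype(np.uint8)
n,l,st,c=cv2.connectedComponentsWithStats(m);print([(a[:5],b) for a,b in zip(st[1:],c[1:]) if a[4]>30])
P={"pad":((251.3,255.5),(277.7,233.4),(366*k,328*k)),"pin1":((291.4,244),(290.6,196.5),(428*k,237*k)),"pin4":((319.6,258.9),(323,190.2),(534*k,239*k)),
"stop_far":((220+118*.34,212+24*.34),(230+42*.3,165+110*.3),(282*k,200*k)),"stop_near":((220+80*.34,212+54*.34),(230+53*.3,165+175*.3),(288*k,257*k))}
X={}
for n,(a,b,w) in P.items():
    X[n],e=tri((S,a),(T,b),(W,w));print(n,X[n],e, "S+W",tri((S,a),(W,w))[0],"T+W",tri((T,b),(W,w))[0])
cn=[onz(W,np.array(p)*k,5)for p in((288,327),(559,328),(577,179))];print(*cn)
d=cn[0]-cn[1];print("yaw plate",np.arctan2(-d[0],d[1]));d=X["pin1"]-X["pin4"];print("yaw pins",np.arctan2(-d[0],d[1]))
print("yaw tool",2*np.arctan2(s["ee_rot"][2],s["ee_rot"][1]))
yaw=np.arctan2(-(cn[0]-cn[1])[0],(cn[0]-cn[1])[1])
for h in(12,):
  ex=np.array([np.cos(yaw),np.sin(yaw)]);ey=np.array([-np.sin(yaw),np.cos(yaw)])
  for i,u in enumerate(((428,237),(462,238),(499,239),(534,239))):
    Q=onz(W,np.array(u)*k,94.5+4.64*i)[:2];o=Q+ey*(26-2+29.24*i);print("origin",o,"nest",o+ey*87)
E
```

```text
[(array([265, 139,  20,  24, 454], dtype=int32), array([274.2, 150.4])), (array([287, 140,  20,  24, 452], dtype=int32), array([296.3, 151.3])), (array([309, 140,  21,  25, 464], dtype=int32), array([318.8, 151.9])), (array([332, 141,  21,  25, 457], dtype=int32), array([342.1, 152.6]))]
pad [ 514.7 -155.1   76.7] 1.3818714203760103 S+W [ 515.4 -155.    76.8] T+W [ 513.5 -154.8   73.6]
pin1 [ 614.  -193.9   91. ] 4.670537170123823 S+W [ 614.2 -195.3   93. ] T+W [ 612.2 -191.9   94.3]
pin4 [ 630.5 -279.4  108.8] 7.289289490409674 S+W [ 632.4 -280.   109.3] T+W [ 627.8 -279.7   99.8]
stop_far [615.2 -59.7  55.4] 1.904413245153311 S+W [615.9 -58.6  53.7] T+W [614.8 -59.7  60.1]
stop_near [562.3 -69.1  55.3] 2.867389694732305 S+W [563.9 -69.1  55.5] T+W [561.  -68.1  46.5]
[473.1 -66.4   5. ] [ 530.  -367.7    5. ] [ 688.1 -337.5    5. ]
yaw plate 0.18660621723778278
yaw pins 0.19094936307496715
yaw tool 0.18971258226322132
origin [ 607.6 -169.1] nest [591.4 -83.6]
origin [ 607.3 -168.1] nest [591.1 -82.6]
origin [ 607.3 -168.8] nest [591.1 -83.3]
origin [ 607.7 -166.9] nest [591.5 -81.4]
```

arm_command:
  steps:
    - [[0, -0.4, -0.19, 0.6, 0, 0, 0], [0, -0.4, -0.19, 0.8, 0, 0, 0], [0, -0.36, -0.18, 0.8, 0, 0, 0], [0, 0, 0, 0.8, 0, 0, 0], [0, 0, 0, 0.8, 0, 0, 0], [0, 0, 0, 0, 0, 0, 0]]

```text
time_s: 2.82
eef_pos: [512.4, -158.7, 109.5]
ee_rot: [-0.001, 0.996, 0.093, -0.002]
force: [0.5, -0.3, 0.6]
grip_width: -0.001
grip_force: 0.0
```

```bash
python3 - <<'E'
from h import *
import pickle
s=sense();im=capture("wrist");sc=capture("scene")
pickle.dump((s,im),open("w2.pkl","wb"));print(s["time_s"],s["eef_pos"],s["force"])
g=np.hstack([cv2.resize(im,(400,300)),cv2.resize(sc[200:300,200:334],(400,300))])
cv2.imwrite("pics/w2.png",g[:,:,::-1])
E
```

```text
2.825 [ 512.35330787 -158.70897713  109.47805797] [ 0.53220393 -0.31053847  0.63428212]
```

View pics/w2.png

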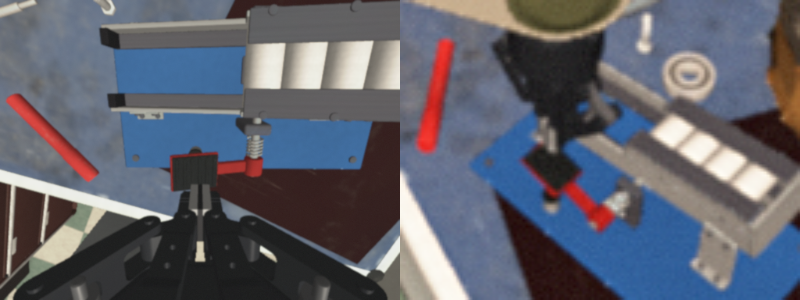

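Left panel: the shut fingertips at (200,190) sit just in front of the pad's lower edge in the image, with the pad at (193,170). I'll check the pad centre on its plane from this view.

```bash
python3 - <<'E'
from h import *
import pickle
np.set_printoptions(precision=1,suppress=True)
s,im=pickle.load(open("w2.pkl","rb"));W=cam("wrist",s)
s1,im1=pickle.load(open("w1.pkl","rb"));W1=cam("wrist",s1)
print("tip px/1.28",proj(W,s["eef_pos"]-[0,0,14])/1.28)
for sx,i,w in((s1,im1,W1),(s,im,W)):
    h=cv2.cvtColor(i,cv2.COLOR_RGB2HSV);m=((h[...,0]<8)|(h[...,0]>172))&(h[...,1]>150)&(h[...,2]>90)
    roi=np.zeros(m.shape,bool);u=proj(w,[514.7,-155,80]).astype(int);roi[u[1]-32:u[1]+32,u[0]-34:u[0]+34]=1
    y,x=np.nonzero(m&roi);print(u,"red bbox",x.min(),x.max(),y.min(),y.max())
print(onz(W,(247,217.6),80),onz(W,(247,217.6),82),onz(W1,(366*.64,328*.64),80),tri((W,(247,217.6)),(W1,(366*.64,328*.64))))
E
```

```text
tip px/1.28 [199.4 182.9]
[234 210] red bbox 219 267 199 212
[250 221] red bbox 218 283 195 243
[ 517.  -151.7   80. ] [ 517.8 -151.6   82. ] [ 516.1 -154.4   80. ] (array([ 498.1, -153.6,   31.4]), np.float64(0.16074162269029824))
```

arm_command:
  steps:
    - [[0, 0.08, -0.04, 0.2, 0, 0, 0], [0, 0, 0, 0.2, 0, 0, 0], [0, 0, 0, 0.2, 0, 0, 0], [0, 0, 0, 0.15, 0, 0, 0], [0, 0, 0, 0, 0, 0, 0]]

```text
time_s: 3.55
eef_pos: [517.6, -156.0, 73.2]
ee_rot: [-0.0, 0.996, 0.094, -0.0]
force: [0.0, -0.1, 0.0]
grip_width: -0.002
grip_force: 0.0
```

No force where contact was expected, so I'll look.

```bash
python3 - <<'E'
from h import *
s=sense();im=capture("wrist");sc=capture("scene");tp=capture("top");print(s["force"],s["eef_pos"])
g=np.hstack([cv2.resize(im[150:300,170:370],(400,300)),cv2.resize(sc[220:280,220:300],(400,300),interpolation=cv2.INTER_CUBIC)])
cv2.imwrite("pics/w3.png",g[:,:,::-1])
E
```

```text
[ 0.04074439 -0.11370162  0.02960191] [ 517.61511445 -155.97360295   73.20255943]
```

View pics/w3.png

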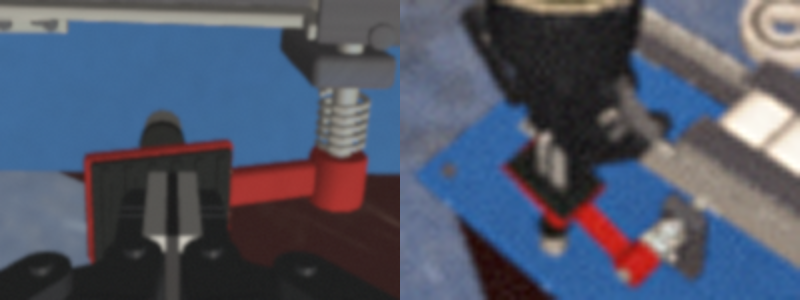

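arm_command:
  steps:
    - [[0, 0, 0, 0.08, 0, 0, 0], [0, 0, 0, 0.04, 0, 0, 0], [0, 0, 0, 0, 0, 0, 0]]

```text
time_s: 4.08
eef_pos: [517.8, -155.9, 67.7]
ee_rot: [-0.0, 0.996, 0.094, 0.0]
force: [0.6, 1.4, 2.5]
grip_width: 0.001
grip_force: 0.9
```

```bash
python3 - <<'E'
from h import *
s=sense();im=capture("wrist");print(s["force"],s["eef_pos"],s["wrist_torque"],s["tau"])
import pickle
pickle.dump((s,im),open("w4.pkl","wb"))
h=cv2.cvtColor(im,cv2.COLOR_RGB2HSV);m=((h[...,0]<8)|(h[...,0]>172))&(h[...,1]>150)&(h[...,2]>90)
m[:150]=0;m[300:]=0
n,l,st,c=cv2.connectedComponentsWithStats(m.astype(np.uint8));print(st[st[:,4]>60])
# spec: where pad's corners would be if up, and if down
ex=np.array([.982,.187,0]);ey=np.array([-.187,.982,0])
for z,dy in((82,0),(48,-9)):
    P=np.array([516.5,-153,z])+ey*dy
    print(z,[proj(cam("wrist",s),P+a*18*ex+b*23*ey).round().tolist() for a in(-1,1) for b in(-1,1)])
E
```

```text
[0.5780812  1.42560885 2.45951108] [ 517.820246   -155.92279633   67.67836257] [ 0.20023614 -0.04335902  0.03860235] [-5.92159946e-01 -4.46110046e+01 -2.08431423e+01 -2.30598520e-01
 -1.07280076e-01 -2.47906202e-03]
[[     0      0    512    384 191747]
 [     0    150    106    109   3024]
 [   210    223     75     57    351]
 [   284    233     72     28   1485]]
82 [[288.0, 283.0], [211.0, 283.0], [291.0, 227.0], [208.0, 227.0]]
48 [[295.0, 255.0], [231.0, 255.0], [298.0, 207.0], [230.0, 207.0]]
```

```bash
python3 - <<'E'
from h import *
import pickle
s,im=pickle.load(open("w4.pkl","rb"));W=cam("wrist",s);S=cam("scene");sc=capture("scene");tp=capture("top")
e=s["eef_pos"]
a=cv2.resize(im[190:310,175:335],(400,300),interpolation=cv2.INTER_CUBIC);b=cv2.resize(sc[230:278,218:282],(400,300),interpolation=cv2.INTER_CUBIC)
for d,col in((0,(0,255,0)),(14,(255,255,0)),(-13,(0,255,255))):
    p=(proj(W,e-[0,0,d])-[175,190])*2.5;cv2.circle(a,tuple(p.astype(int).tolist()),3,col,-1)
    p=(proj(S,e-[0,0,d])-[218,230])*6.25;cv2.circle(b,tuple(p.astype(int).tolist()),3,col,-1)
cv2.imwrite("pics/w4.png",np.hstack([a,b])[:,:,::-1])
E
```

```text
(no output)
```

View pics/w4.png

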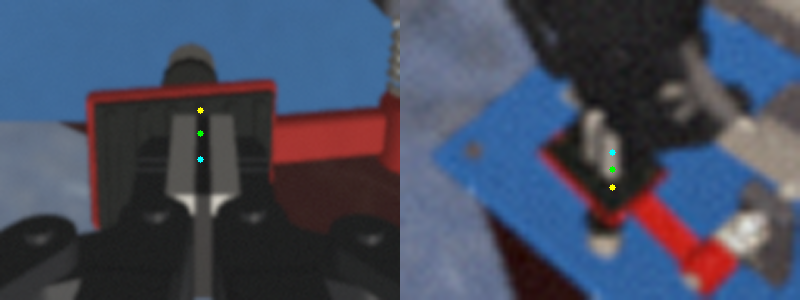

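arm_command:
  steps:
    - [[0, 0, 0, 0.06, 0, 0, 0], [0, 0, 0, 0.06, 0, 0, 0], [0, 0, 0, 0, 0, 0, 0]]

```text
time_s: 4.6
eef_pos: [517.7, -155.9, 61.4]
ee_rot: [-0.0, 0.996, 0.094, -0.0]
force: [-0.1, 1.3, 3.3]
grip_width: -0.001
grip_force: 1.3
```

arm_command:
  steps:
    - [[0, 0, 0, 0.06, 0, 0, 0], [0, 0, 0, 0, 0, 0, 0]]

```text
time_s: 4.85
eef_pos: [517.8, -155.9, 58.5]
ee_rot: [-0.0, 0.996, 0.094, -0.0]
force: [-0.6, 1.9, 2.8]
grip_width: 0.001
grip_force: 1.5
```

arm_command:
  steps:
    - [[0, 0, 0, 0.08, 0, 0, 0], [0, 0, 0, 0.08, 0, 0, 0], [0, 0, 0, 0, 0, 0, 0]]

```text
time_s: 5.22
eef_pos: [517.8, -155.8, 50.5]
ee_rot: [-0.0, 0.996, 0.094, -0.0]
force: [-0.5, 3.6, 5.2]
grip_width: -0.001
grip_force: 2.7
```

arm_command:
  steps:
    - [[0, 0, 0, 0.06, 0, 0, 0], [0, 0, 0, 0, 0, 0, 0]]

```text
time_s: 5.48
eef_pos: [517.8, -155.8, 47.7]
ee_rot: [-0.0, 0.996, 0.094, -0.0]
force: [0.5, 4.9, 5.9]
grip_width: -0.0
grip_force: 3.0
```

```bash
python3 - <<'E'
from h import *
import pickle
s=sense();im=capture("wrist");sc=capture("scene")
pickle.dump((s,im,sc),open("w5.pkl","wb"));print(s["force"],s["eef_pos"])
W=cam("wrist",s)
for n,i in(("w",im),("s",sc)):
    h=cv2.cvtColor(i,cv2.COLOR_RGB2HSV);
    roi=np.zeros(i.shape[:2],np.uint8)
    if n=="w":roi[100:230,220:360]=1
    else: roi[225:265,280:325]=1
    m=((h[...,2]>150)&(h[...,1]<70)).astype(np.uint8)*roi
    k,l,st,c=cv2.connectedComponentsWithStats(m);print(n,[(a.tolist(),b.round().tolist()) for a,b in zip(st[1:],c[1:]) if a[4]>30])
print("nest px",proj(W,[591,-83,70]),proj(cam("scene"),[591,-83,70]))
E
```

```text
[0.47877826 4.9336542  5.90592543] [ 517.79556279 -155.7633085    47.66627051]
w [([220, 100, 140, 73, 2531], [324.0, 139.0])]
s [([288, 225, 19, 9, 111], [297.0, 228.0]), ([280, 236, 45, 29, 467], [303.0, 250.0]), ([280, 253, 18, 12, 68], [286.0, 260.0])]
nest px [127.50075712  94.96028465] [257.84019975 225.91897344]
```

arm_command:
  steps:
    - [[0, 0, 0, 0.05, 0, 0, 0], [0, 0, 0, 0, 0, 0, 0]]

```text
time_s: 5.82
eef_pos: [517.8, -155.9, 45.3]
ee_rot: [-0.0, 0.996, 0.094, 0.0]
force: [0.9, 4.2, 5.1]
grip_width: 0.003
grip_force: 3.2
```

arm_command:
  steps:
    - [[0, 0, 0, 0.05, 0, 0, 0], [0, 0, 0, 0, 0, 0, 0]]

```text
time_s: 6.08
eef_pos: [517.9, -156.0, 42.9]
ee_rot: [0.0, 0.996, 0.094, 0.0]
force: [-0.2, 3.7, 6.2]
grip_width: 0.0
grip_force: 3.5
```

```bash
python3 - <<'E'
from h import *
import pickle
s=sense();im=capture("wrist");sc=capture("scene")
pickle.dump((s,im,sc),open("w6.pkl","wb"));print(s["force"],s["eef_pos"])
g=np.hstack([cv2.resize(im,(400,300)),cv2.resize(sc[205:280,225:325],(400,300),interpolation=cv2.INTER_CUBIC)])
cv2.imwrite("pics/w6.png",g[:,:,::-1])
E
```

```text
[-0.21331967  3.67438917  6.18462584] [ 517.85252169 -156.03839703   42.89241159]
```

View pics/w6.png

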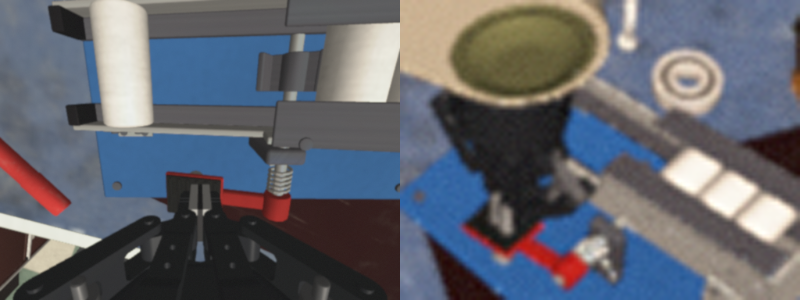

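One pin now lies in the nest, at (123,65) in the left panel, and three remain in the queue. I'll press the last bit until it meets the stop.

arm_command:
  steps:
    - [[0, 0, 0, 0.05, 0, 0, 0], [0, 0, 0, 0, 0, 0, 0]]

```text
time_s: 6.42
eef_pos: [518.0, -156.3, 40.9]
ee_rot: [0.0, 0.996, 0.094, 0.0]
force: [-0.9, 3.0, 9.7]
grip_width: 0.002
grip_force: 5.0
```

arm_command:
  steps:
    - [[0, 0, 0, 0.04, 0, 0, 0], [0, 0, 0, 0, 0, 0, 0]]

```text
time_s: 6.68
eef_pos: [518.1, -156.5, 40.3]
ee_rot: [0.001, 0.996, 0.094, 0.0]
force: [-6.7, 4.9, 24.4]
grip_width: 0.001
grip_force: 12.0
```

arm_command:
  steps:
    - [[0, 0, 0, -0.4, 0, 0, 0], [0, 0, 0, -0.8, 0, 0, 0], [0, 0, 0, -0.8, 0, 0, 0], [0, 0, 0, -0.8, 0, 0, 0], [0.5, 0, 0, 0, 0, 0, 0], [1, 0, 0, 0, 0, 0, 0]]

```text
time_s: 7.42
eef_pos: [517.2, -156.0, 177.0]
ee_rot: [-0.0, 0.996, 0.094, -0.001]
force: [-0.2, -0.5, -0.4]
grip_width: 0.421
grip_force: 0.0
```

```bash
python3 - <<'E'
from h import *
import pickle
s=sense();im=capture("wrist");pickle.dump((s,im),open("w7.pkl","wb"));print(s["time_s"],s["force"],s["eef_pos"])
E
```

```text
7.425 [-0.21836277 -0.54635806 -0.40146416] [ 517.22556479 -156.03702059  177.02949521]
```

arm_command:
  steps:
    - [[1, 0.8, -0.5, 0, 0, 0, 0], [1, 0.9, -0.6, 0, 0, 0, 0], [1, 0, 0, 0, 0, 0, 0], [1, 0, 0, 0, 0, 0, 0]]

```text
time_s: 7.98
eef_pos: [590.4, -86.3, 176.9]
ee_rot: [-0.0, 0.996, 0.094, -0.001]
force: [0.1, 0.4, 0.6]
grip_width: 1.001
grip_force: 0.0
```

```bash
cat > pin.py <<'E'
from h import *
import pickle
np.set_printoptions(precision=2,suppress=True)
def blob(s,im,z):
    W=cam("wrist",s);u=proj(W,[591,-83,z]);h=cv2.cvtColor(im,cv2.COLOR_RGB2HSV)
    m=((h[...,2]>130)&(h[...,1]<70)).astype(np.uint8)
    m=cv2.morphologyEx(m,cv2.MORPH_OPEN,np.ones((5,5)))
    n,l,st,c=cv2.connectedComponentsWithStats(m)
    j=min(range(1,n),key=lambda j:np.linalg.norm(c[j]-u) if st[j][4]>250 else 1e9)
    q=cv2.minAreaRect(np.argwhere(l==j)[:,::-1].astype(np.float32));print(u,st[j],c[j],q);return W,q,cv2.boxPoints(q)
E
python3 - <<'E'
from pin import *
s=sense();im=capture("wrist");pickle.dump((s,im),open("w8.pkl","wb"));print(s["time_s"],s["force"],s["eef_pos"])
A=blob(*pickle.load(open("w7.pkl","rb")),70);B=blob(s,im,70)
print("tri",tri((A[0],A[1][0]),(B[0],B[1][0])),onz(A[0],A[1][0],66),onz(B[0],B[1][0],66))
for r in(A,B):print(np.array([onz(r[0],p,66) for p in r[2]]))
cv2.imwrite("pics/w8.png",np.hstack([cv2.resize(x[:,:,::-1],(400,300)) for x in(pickle.load(open("w7.pkl","rb"))[1],im)]))
E
```

```text
7.975 [0.09 0.43 0.61] [590.36 -86.26 176.93]
[191.78 104.59] [ 174   55   46   95 2766] [192.23 101.69] ((193.0270233154297, 103.66215515136719), (94.69381713867188, 39.620155334472656), 80.53767395019531)
[252.26 193.95] [ 238  155   28   68 1785] [250.9  188.86] ((251.5, 188.5), (67.0, 27.0), 90.0)
tri (array([592.34, -81.32,  56.17]), np.float64(0.5299232085484568)) [592.   -83.13  66.  ] [595.36 -81.35  66.  ]
[[ 623.57  -55.04   66.  ]
 [ 635.19  -88.35   66.  ]
 [ 557.42 -113.88   66.  ]
 [ 544.06  -77.33   66.  ]]
[[ 626.19  -62.19   66.  ]
 [ 631.15  -88.11   66.  ]
 [ 562.06 -102.05   66.  ]
 [ 556.71  -74.06   66.  ]]
```

View pics/w8.png

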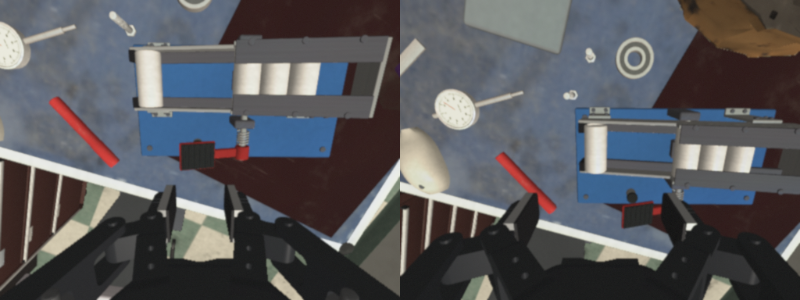

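Both panels show pin_1 alone in the nest, at (149,78) on the left and (596,148) on the right. The pedal is back up and the next pin has moved to the front place. The pin's centre is about (592,-82), so I grasp there.

arm_command:
  steps:
    - [[0.65, 0.05, -0.08, 0, 0, 0, 0], [0.65, 0, 0, 0.4, 0, 0, 0], [0.65, 0, 0, 0.7, 0, 0, 0], [0.65, 0, 0, 0.7, 0, 0, 0], [0.65, 0, 0, 0.4, 0, 0, 0], [0.65, 0, 0, 0.2, 0, 0, 0], [0.65, 0, 0, 0, 0, 0, 0]]

```text
time_s: 8.9
eef_pos: [592.6, -81.9, 58.2]
ee_rot: [-0.0, 0.996, 0.094, -0.0]
force: [0.1, -0.1, -0.4]
grip_width: 0.647
grip_force: 0.0
```

arm_command:
  steps:
    - [[0, 0, 0, 0, 0, 0, 0], [0, 0, 0, 0, 0, 0, 0], [0, 0, 0, 0, 0, 0, 0], [0, 0, 0, 0, 0, 0, 0]]
  squeeze: 45

```text
time_s: 9.4
eef_pos: [593.2, -81.2, 60.5]
ee_rot: [-0.0, 0.996, 0.094, 0.001]
force: [-5.1, 4.8, 13.8]
grip_width: 0.222
grip_force: 37.4
```

The opening of 0.22 (19 mm) and the upward push show that only the tips are pinching the pin's upper side. That fits the pedal contact, which also came lower than expected. I'll open and go deeper.

arm_command:
  steps:
    - [[0.65, 0, 0, 0, 0, 0, 0], [0.65, 0, 0, 0, 0, 0, 0], [0.65, 0, 0, 0, 0, 0, 0], [0.65, 0, 0, 0.2, 0, 0, 0], [0.65, 0, 0, 0.16, 0, 0, 0], [0.65, 0, 0, 0, 0, 0, 0]]

```text
time_s: 10.15
eef_pos: [592.2, -81.5, 39.1]
ee_rot: [-0.0, 0.996, 0.094, -0.001]
force: [-0.6, 0.4, 0.7]
grip_width: 0.651
grip_force: 0.0
```

```bash
python3 - <<'E'
from pin import *
s=sense();im=capture("wrist");sc=capture("scene");pickle.dump((s,im,sc),open("w9.pkl","wb"));print(s["time_s"],s["force"],s["eef_pos"],s["grip_width"])
W=cam("wrist",s);S=cam("scene")
a=cv2.resize(im[120:384,90:442],(400,300),interpolation=cv2.INTER_CUBIC);b=cv2.resize(sc[195:255,225:305],(400,300),interpolation=cv2.INTER_CUBIC)
for P,col in((s["eef_pos"],(0,255,0)),(s["eef_pos"]-[0,0,14],(255,255,0)),((592,-82,62),(255,0,255))):
    p=(proj(W,P)-[90,120])*400/352;cv2.circle(a,tuple(p.astype(int).tolist()),3,col,-1)
    p=(proj(S,P)-[225,195])*5;cv2.circle(b,tuple(p.astype(int).tolist()),3,col,-1)
cv2.imwrite("pics/w9.png",np.hstack([a,b])[:,:,::-1])
E
```

```text
10.15 [-0.65  0.38  0.71] [592.17 -81.55  39.08] 0.6512591883184045
```

arm_command:
  steps:
    - [[0, 0, 0, 0, 0, 0, 0], [0, 0, 0, 0, 0, 0, 0], [0, 0, 0, 0, 0, 0, 0], [0, 0, 0, 0, 0, 0, 0]]
  squeeze: 25

```text
time_s: 10.75
eef_pos: [592.9, -81.6, 40.6]
ee_rot: [0.0, 0.996, 0.094, 0.0]
force: [-0.7, 2.9, 4.7]
grip_width: 0.332
grip_force: 24.9
```

arm_command:
  steps:
    - [[0.65, 0, 0, 0, 0, 0, 0], [0.65, 0, 0, 0, 0, 0, 0], [0.65, 0, 0, 0.1, 0, 0, 0], [0.65, 0, 0, 0, 0, 0, 0]]

```text
time_s: 11.25
eef_pos: [592.4, -81.6, 34.5]
ee_rot: [-0.0, 0.996, 0.094, -0.001]
force: [-0.1, 0.4, 0.3]
grip_width: 0.65
grip_force: 0.0
```

arm_command:
  steps:
    - [[0.65, 0, 0, 0.08, 0, 0, 0], [0.65, 0, 0, 0, 0, 0, 0]]

```text
time_s: 11.5
eef_pos: [592.5, -81.6, 30.8]
ee_rot: [-0.0, 0.996, 0.094, -0.0]
force: [0.2, 0.2, -0.2]
grip_width: 0.649
grip_force: 0.0
```

arm_command:
  steps:
    - [[0, 0, 0, 0, 0, 0, 0], [0, 0, 0, 0, 0, 0, 0], [0, 0, 0, 0, 0, 0, 0], [0, 0, 0, 0, 0, 0, 0]]
  squeeze: 25

```text
time_s: 12.0
eef_pos: [592.8, -81.6, 31.4]
ee_rot: [-0.0, 0.996, 0.094, 0.0]
force: [-0.5, 1.4, 3.3]
grip_width: 0.338
grip_force: 24.8
```

arm_command:
  steps:
    - [[0.65, 0, 0, 0, 0, 0, 0], [0.65, 0, 0, 0, 0, 0, 0], [0.65, 0, 0, 0.08, 0, 0, 0], [0.65, 0, 0, 0, 0, 0, 0]]

```text
time_s: 12.5
eef_pos: [592.4, -81.7, 26.7]
ee_rot: [-0.0, 0.996, 0.094, -0.0]
force: [-0.6, 0.9, -0.1]
grip_width: 0.649
grip_force: 0.0
```

arm_command:
  steps:
    - [[0, 0, 0, 0, 0, 0, 0], [0, 0, 0, 0, 0, 0, 0], [0, 0, 0, 0, 0, 0, 0], [0, 0, 0, 0, 0, 0, 0]]
  squeeze: 60

```text
time_s: 13.0
eef_pos: [592.9, -81.7, 27.5]
ee_rot: [0.0, 0.996, 0.094, 0.0]
force: [-0.9, 1.3, 4.1]
grip_width: 0.33
grip_force: 59.2
```

arm_command:
  steps:
    - [[0, 0, 0, -0.2, 0, 0, 0], [0, 0, 0, -0.5, 0, 0, 0], [0, 0, 0, -0.8, 0, 0, 0], [0, 0, 0, -0.8, 0, 0, 0], [0, 0, 0, -0.5, 0, 0, 0], [0, 0, 0, -0.2, 0, 0, 0], [0, 0, 0, 0, 0, 0, 0]]

```text
time_s: 13.88
eef_pos: [592.6, -81.7, 177.1]
ee_rot: [0.0, 0.996, 0.094, -0.0]
force: [-0.7, 0.2, -1.7]
grip_width: 0.327
grip_force: 59.2
```

```bash
python3 - <<'E'
from pin import *
s=sense();im=capture("wrist");sc=capture("scene");tp=capture("top");pickle.dump((s,im,sc,tp),open("w10.pkl","wb"));print(s["time_s"],s["force"],s["eef_pos"],s["ee_rot"],s["grip_width"],s["grip_force"])
for n,i,c in(("wrist",im,cam("wrist",s)),("scene",sc,cam("scene")),("top",tp,cam("top"))):
    u=proj(c,s["eef_pos"]);h=cv2.cvtColor(i,cv2.COLOR_RGB2HSV);m=((h[...,2]>125)&(h[...,1]<75)).astype(np.uint8)
    k,l,st,ce=cv2.connectedComponentsWithStats(m)
    print(n,u,[(st[j].tolist(),ce[j].round(1).tolist()) for j in range(1,k) if st[j][4]>60 and np.linalg.norm(ce[j]-u)<90])
E
```

```text
13.875 [-0.66  0.23 -1.71] [592.62 -81.7  177.05] [ 0.    1.    0.09 -0.  ] 0.32710157135505485 59.18911099433899
wrist [255.08 243.57] [([181, 196, 19, 13, 128], [189.2, 202.8]), ([231, 206, 45, 12, 269], [252.3, 210.4]), ([227, 219, 122, 116, 6458], [259.7, 276.6]), ([190, 227, 21, 13, 121], [199.0, 232.2])]
scene [258.46 200.41] [([0, 0, 512, 384, 60262], [274.6, 198.9])]
top [251.41 200.67] [([0, 0, 512, 384, 131187], [263.0, 191.3]), ([291, 185, 28, 18, 302], [304.7, 193.7]), ([316, 201, 19, 11, 79], [323.7, 206.7])]
```

```bash
python3 - <<'E'
from pin import *
s,im,sc,tp=pickle.load(open("w10.pkl","rb"));W=cam("wrist",s);q=s["ee_rot"];Rt=R.from_quat([q[1],q[2],q[3],q[0]]).as_matrix()
tp_=lambda v:proj(W,s["eef_pos"]+Rt@np.array(v,float))
for a in(-35,-25,-15,-5): print(a,"far top",tp_((31,0,a-14.8)),"far bottom",tp_((31,0,a+14.8)),"near top",tp_((-31,0,a-14.8)),"far sides",tp_((31,-14.8,a)),tp_((31,14.8,a)))
g=im.astype(int)
print("col 252:",[(v,g[v,252].tolist()) for v in range(196,345,5)])
for v in(212,225,240,255,270,290):print(v,[int(x) for x in g[v,200:310:5].mean(-1)])
E
```

```text
-35 far top [254.91 230.41] far bottom [255.03 207.27] near top [254.92 348.35] far sides [223.38 217.52] [286.57 217.55]
-25 far top [254.96 221.38] far bottom [255.06 201.42] near top [254.96 332.43] far sides [225.65 210.35] [284.37 210.38]
-15 far top [255.   213.68] far bottom [255.09 196.29] near top [255.   318.56] far sides [227.61 204.12] [282.47 204.15]
-5 far top [255.03 207.02] far bottom [255.11 191.73] near top [255.03 306.35] far sides [229.34 198.66] [280.8  198.69]
col 252: [(196, [60, 100, 145]), (201, [59, 100, 145]), (206, [136, 133, 126]), (211, [188, 183, 169]), (216, [113, 108, 101]), (221, [109, 105, 97]), (226, [127, 123, 113]), (231, [221, 215, 201]), (236, [223, 218, 205]), (241, [223, 217, 203]), (246, [222, 217, 203]), (251, [223, 217, 204]), (256, [223, 217, 203]), (261, [222, 217, 203]), (266, [227, 222, 211]), (271, [222, 217, 203]), (276, [225, 220, 208]), (281, [226, 221, 209]), (286, [224, 219, 206]), (291, [222, 217, 203]), (296, [224, 219, 206]), (301, [227, 221, 210]), (306, [228, 223, 212]), (311, [226, 222, 210]), (316, [223, 218, 204]), (321, [221, 217, 203]), (326, [222, 218, 204]), (331, [225, 221, 208]), (336, [34, 35, 34]), (341, [24, 26, 26])]
212 [102, 101, 102, 106, 111, 112, 98, 175, 193, 169, 136, 124, 126, 135, 145, 123, 98, 89, 89, 88, 88, 89]
225 [107, 106, 108, 109, 108, 109, 126, 133, 124, 118, 117, 117, 116, 119, 123, 156, 192, 175, 138, 131, 123, 111]
240 [107, 106, 100, 100, 78, 94, 133, 162, 181, 199, 211, 222, 223, 221, 219, 214, 204, 170, 77, 99, 101, 101]
255 [110, 31, 30, 78, 78, 58, 129, 161, 181, 198, 212, 218, 221, 225, 222, 219, 205, 160, 78, 78, 34, 32]
270 [27, 27, 33, 131, 148, 40, 127, 162, 183, 199, 212, 219, 222, 222, 220, 216, 206, 116, 95, 195, 57, 28]
290 [29, 28, 28, 29, 35, 47, 124, 158, 185, 200, 211, 221, 222, 225, 222, 215, 205, 66, 48, 26, 29, 28]
```

The pin is held 34 mm behind the TCP, with its far end about 32 mm along tool x. Next is the lens pose: the base edges give yaw, and the head silhouette in two views gives the axis.

```bash
python3 - <<'E'
from pin import *
s1,im1=pickle.load(open("w1.pkl","rb"));W1=cam("wrist",s1)
s8,im8=pickle.load(open("w8.pkl","rb"));W8=cam("wrist",s8)
k=.64
c=[onz(W1,np.array(p)*k,19) for p in((114,50),(252,95),(270,0))]
print("base corners",*c);d=c[0]-c[1];print("yaw front edge",np.arctan2(-d[0],d[1]),np.linalg.norm(d));d=c[2]-c[1];print("yaw side",np.arctan2(d[1],d[0]))
S,T=cam("scene"),cam("top")
sc=cv2.imread("pics/scene0.png");tp=cv2.imread("pics/top0.png")
for n,i,(x0,x1,y0,y1) in(("scene",sc,(245,320,95,150)),("top",tp,(170,225,75,160))):
    b=i[y0:y1,x0:x1].astype(int)
    print(n)
    for v in range(0,y1-y0,2 if n=="scene" else 3): print(y0+v,' '.join("%3d"%x for x in b[v,::2].mean(-1)))
E
```

```text
base corners [714.39 115.58  19.  ] [701.17 -10.61  19.  ] [779.81 -19.59  19.  ]
yaw front edge -0.10435079741516766 126.87813072515878
yaw side -0.11376119308149618
scene
95 224 210 207 215 200 211 207 200 210 208 196 219 215 217 230 224 227 234 233 198 168 199 196 220 214 216 198 134 160 143 111 115 184 133 109 134 157 157
97 231 225 217 218 214 222 223 217 227 224 222 216 229 232 232 232 232 233 231 195 171 203 208 218 213 217 143 139 159 138 104 114 132 122 118 146 161 169
99 230 232 230 226 218 219 215 215 221 225 228 231 231 233 233 232 232 232 233 191 175 207 209 220 218 209 121 148 158 129  82  84  77 115 140 164 168 180
101 231 232 232 233 229 233 233 234 233 235 232 231 231 233 232 233 231 233 231 189 168 164 213 198 143  94 102 150 154 119  82  84  82 114 160 170 184 186
103 230 231 232 231 233 232 234 233 232 232 232 233 231 231 233 235 234 232 232 169 117 150 149  87  83  89 107 151 153 112  87  88  95 134 169 178 181 186
105 231 234 232 232 232 232 232 233 232 230 233 233 233 235 234 146 185 223 217 187 155 163 168 129  73  88  86 106 103  93  88  93  97 143 179 177 18
[... 6096 characters left out ...]
 170
144 128 131 126 128 129 130 103  59  62  67  71  82  83  71  64  72 175 170 170 172 172 169 169 170 171 171 168 168
147 132 133 128 132 128 145 148 171 176 194 136 112  77  55  53  85 173 173 173 173 172 170 170 171 171 170 170 169
150 131 124 125 126 160 199 219 235 242 246 247 248 245 244 240 238 227 191 171 172 172 170 172 169 170 169 170 168
153 136 132 130 134 141 178 196 205 227 246 250 251 250 248 244 241 235 213 171 171 172 170 171 170 168 170 171 169
156 137 131 129 134 132 126 111 167 173 171 172 171 170 170 169 162 173 166 170 173 174 171 170 172 170 170 169 169
159 125 119 125 132 129 134 117 171 170 172 170 171 169 172 172 174 173 174 172 168 169 168 169 170 172 171 168 171
```

arm_command:
  steps:
    - [[0, 0.3, 0, -0.8, 0, 0, 0.98], [0, 0.3, 0, -0.8, 0, 0, 0.98], [0, 0, 0, 0, 0.9, 0, 0], [0, 0, 0, 0, 1, 0, 0], [0, 0, 0, 0, 1, 0, 0], [0, 0, 0, 0, 1, 0, 0], [0, 0, 0, 0, 1, 0, 0], [0, 0, 0, 0, 0, 0, 0]]

```text
time_s: 15.02
eef_pos: [621.9, -79.8, 254.6]
ee_rot: [-0.359, 0.932, -0.052, 0.017]
force: [-0.1, -0.1, -0.5]
grip_width: 0.326
grip_force: 59.5
```

```bash
python3 - <<'E'
from pin import *
s=sense();im=capture("wrist");pickle.dump((s,im),open("v1.pkl","wb"));print(s["time_s"],s["eef_pos"],s["ee_rot"],s["joints"],s["grip_width"])
W=cam("wrist",s);print(-W[1].T@W[2])
S=cam("scene");e=np.array([.994,-.108,0]);nrm=np.array([.108,.994,0]);O=np.array([782,44.4,0])
def onpl(c,p):o,d=ray(c,p);return o+d*((O-o)@nrm)/(d@nrm)
for p in((258.5,129.5),(260,129),(271.5,122.5),(276.5,119.5)):
    X=onpl(S,p);print(p,X,(X-O)@e,X[2])
a,b=onpl(S,(258.5,129.5)),onpl(S,(276.5,119.5));print("tilt",np.arctan2(b[2]-a[2],(b-a)@e))
print("lens px in wrist",proj(W,(694,54,278)),proj(W,(740,49,293)))
E
```

```text
15.025 [621.95 -79.79 254.57] [-0.36  0.93 -0.05  0.02] [-0.58  0.63  1.1   0.65  1.75  1.11] 0.3261363980202191
[ 687.42 -189.99  367.36]
(258.5, 129.5) [691.73  54.21 278.11] -90.7849083952081 278.1127402212512
(260, 129) [696.45  53.7  277.97] -86.04364821209862 277.974397937308
(271.5, 122.5) [732.71  49.75 286.23] -49.56778969677933 286.22619574062014
(276.5, 119.5) [748.59  48.03 290.45] -33.60113203616062 290.4498092450443
tilt 0.21248738610996415
lens px in wrist [111.85 139.95] [80.68 78.1 ]
```

arm_command:
  steps:
    - [[0, 0, 0, 0, -0.9, 0, 0], [0, 0, 0, 0, -1, 0, 0], [0, 0, 0, 0, -1, 0, 0], [0, 0, 0, 0, -1, 0, 0], [0, 0, 0, 0, -1, 0, 0], [0, 0, 0, 0, 0, 0.7, 0], [0, 0, 0, 0, 0, 0.7, 0], [0, 0, 0, 0, 0, 0, 0]]

```text
time_s: 16.08
eef_pos: [621.8, -77.2, 258.7]
ee_rot: [0.006, 0.993, -0.052, 0.105]
force: [-0.3, 0.5, -0.4]
grip_width: 0.327
grip_force: 59.5
```

```bash
cat > goal.py <<'E'
from pin import *
import sys
def goal(L,psi,t,stand,off=(32,0,-34)):
    x=np.array([np.cos(t)*np.cos(psi),np.cos(t)*np.sin(psi),np.sin(t)]);y=np.array([np.sin(psi),-np.cos(psi),0]);z=np.cross(x,y);M=np.c_[x,y,z]
    P=np.array(L)-(70+stand)*x-M@np.array(off,float)
    s=sense();q=s["ee_rot"];Rt=R.from_quat([q[1],q[2],q[3],q[0]]).as_matrix()
    print("time",s["time_s"],"pos",s["eef_pos"],"goal",P,"shift shares",Rt.T@(P-s["eef_pos"])/50,"turn shares",R.from_matrix(Rt.T@M).as_rotvec()/.15)
E
python3 -c "
from goal import *
goal((693,54,278),-.108,.21,60)"
```

```text
time 16.075 pos [621.82 -77.15 258.72] goal [542.53  70.31 210.98] shift shares [-2.04 -2.77  0.53] turn shares [ 0.01 -0.01  0.03]
```

arm_command:
  steps:
    - [[0, -0.5, -0.6, 0.13, 0, 0, 0], [0, -0.5, -0.8, 0.13, 0, 0, 0], [0, -0.5, -0.8, 0.13, 0, 0, 0], [0, -0.54, -0.57, 0.14, 0, 0, 0], [0, 0, 0, 0, 0, 0, 0], [0, 0, 0, 0, 0, 0, 0]]

```text
time_s: 16.82
eef_pos: [544.3, 69.2, 210.8]
ee_rot: [0.006, 0.993, -0.052, 0.105]
force: [-0.4, -0.6, -0.9]
grip_width: 0.329
grip_force: 59.6
```

```bash
python3 - <<'E'
from goal import *
goal((693,54,278),-.108,.21,60)
s=sense();im=capture("wrist");pickle.dump((s,im),open("v2.pkl","wb"))
sc=capture("scene")
s1,i1=pickle.load(open("v1.pkl","rb"))
a=cv2.resize(i1[60:190,55:185],(400,400),interpolation=cv2.INTER_CUBIC)
b=cv2.resize(im[0:260,155:355],(400,520),interpolation=cv2.INTER_CUBIC)
c=cv2.resize(sc[90:155,220:320],(400,200) if 0 else (308,200),interpolation=cv2.INTER_CUBIC)
g=np.zeros((600,800,3),np.uint8);g[:400,:400]=a;g[:520,400:]=b;g[400:,:308]=c
cv2.imwrite("pics/v.png",g[:,:,::-1]);pickle.dump(sc,open("v2s.pkl","wb"))
print(proj(cam("wrist",s),(693,54,278)))
E
```

```text
time 16.825 pos [544.34  69.23 210.82] goal [542.53  70.31 210.98] shift shares [-0.04 -0.02 -0.01] turn shares [ 0.   -0.01  0.02]
[ 254.52 -151.27]
```

View pics/v.png

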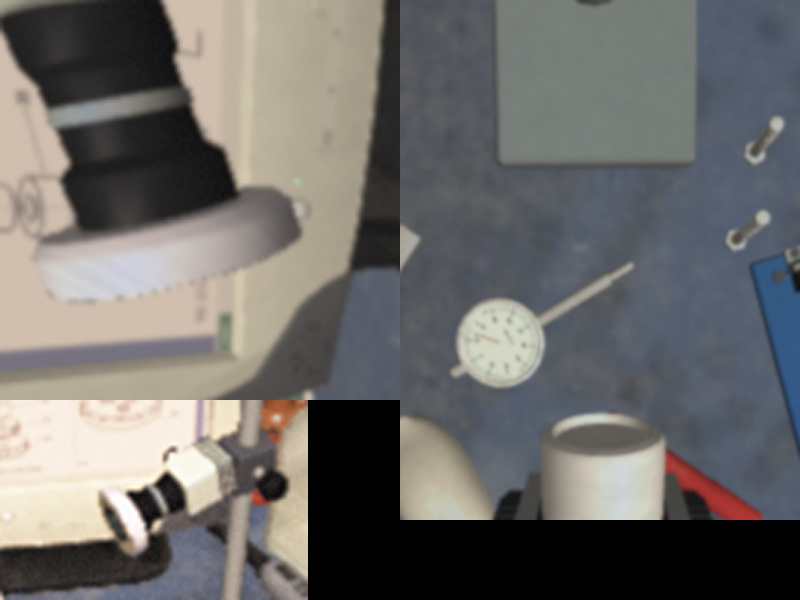

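The last view shows three things:
- **Side view, upper left:** the lens ring's front rim runs (57,299)–(300,236) and the silver band is centred at (119,106).
- **Wrist view, right:** the pin's end rim is at (603,437), upright and centred between the fingers.
- **Scene view, lower left:** the ring face is at (122,521).

From these I compute the lens point and tilt.

```bash
python3 - <<'E'
from goal import *
s,im=pickle.load(open("v1.pkl","rb"));V=cam("wrist",s);S,T=cam("scene"),cam("top")
s2,im2=pickle.load(open("v2.pkl","rb"));V2=cam("wrist",s2)
f=lambda x,y:(55+x/3.077,60+y/3.077)
# base again
g=lambda x,y:(155+(x-400)/2,y/2)
c=[onz(V2,g(*p),19) for p in((500,163),(694,163),(497,0),(696,0))];print("base",*c)
d=c[0]-c[1];print("yaw",np.arctan2(-d[0],d[1]),np.linalg.norm(d));
for i,j in((0,2),(1,3)):
    d=c[j]-c[i];print("side",np.arctan2(d[1],d[0]))
Le=f(178.5,267.5);Bk=f(163,228);Bd=f(119,106);Tb=f(145,168)
print("L",tri((S,(259,129.6)),(V,Le)),tri((T,(191.5,152.5)),(V,Le)),tri((S,(259,129.6)),(T,(191.5,152.5)),(V,Le)))
print("band",tri((S,(271.5,122.7)),(V,Bd)),tri((T,(191.7,135)),(V,Bd)),tri((S,(271.5,122.7)),(T,(191.7,135)),(V,Bd)))
psi=-.108;e=np.array([np.cos(psi),np.sin(psi),0]);n=np.array([-np.sin(psi),np.cos(psi),0])
M=(c[0]+c[1])/2;O=np.array([M[0],M[1],0])+75*e;print("O",O)
def onpl(c,p):o,d=ray(c,p);return o+d*((O-o)@n)/(d@n)
X=[onpl(V,p) for p in(Le,Bk,Tb,Bd)];print(np.array(X))
for b in X[1:]:print("tilt",np.arctan2(b[2]-X[0][2],(b-X[0])@e))
E
```

```text
base [712.66 116.63  19.  ] [699.69  -7.24  19.  ] [810.66 106.55  19.  ] [797.75 -17.3   19.  ]
yaw -0.10431345088769191 124.5448987813748
side -0.102550031269447
side -0.1022210597919298
L (array([689.15,  49.16, 280.9 ]), np.float64(1.1324620915745596)) (array([690.14,  54.54, 278.49]), np.float64(1.7391285180702)) (array([690.78,  53.49, 278.78]), np.float64(2.34544018136409))
band (array([729.25,  46.3 , 288.12]), np.float64(1.0736772662858627)) (array([730.29,  53.82, 284.91]), np.float64(0.4923191968045493)) (array([731.19,  52.22, 285.1 ]), np.float64(2.7765555368840924))
O [780.74  46.61   0.  ]
[[688.48  56.62 277.24]
 [699.17  55.46 279.59]
 [714.56  53.79 281.62]
 [729.53  52.17 285.34]]
tilt 0.2149736173153023
tilt 0.16535428409530567
tilt 0.19378702784317195
```

```bash
python3 - <<'E'
from goal import *
s,im=pickle.load(open("v1.pkl","rb"));V=cam("wrist",s);S=cam("scene");T=cam("top");C=-V[1].T@V[2]
L=np.array([690,54.5,278.3]);psi=-.104
for t in(.1,.15,.2,.25,.3):
    x=np.array([np.cos(t)*np.cos(psi),np.cos(t)*np.sin(psi),np.sin(t)]);y=np.array([-np.sin(psi),np.cos(psi),0]);z=np.cross(x,y)
    a=np.linspace(0,2*np.pi,361);r=[]
    for dpt,rad in((0,33),):
        P=np.array([proj(V,L+dpt*x+rad*(np.cos(k)*y+np.sin(k)*z)) for k in a]).astype(np.float32)
        q=cv2.fitEllipse(P);Q=(P-[55,60])*3.077
        i,j=Q[:,0].argmin(),Q[:,0].argmax()
        r.append((Q[i],Q[j],(Q[j,1]-Q[i,1])/(Q[j,0]-Q[i,0]),q[1]))
    Ps=np.array([proj(S,L+33*(np.cos(k)*y+np.sin(k)*z)) for k in a]).astype(np.float32);Pt=np.array([proj(T,L+33*(np.cos(k)*y+np.sin(k)*z)) for k in a]).astype(np.float32)
    Qs=(Ps-[220,90])*3.08
    print(t,*r,"\n scene lo/hi",Ps[Ps[:,1].argmin()],Ps[Ps[:,1].argmax()],"w",cv2.fitEllipse(Ps)[1:],"top lo",Pt[Pt[:,1].argmax()])
    u=V
# edges in the side view: lower rim of the white ring
g=cv2.cvtColor(im,cv2.COLOR_RGB2GRAY).astype(int)
for c in range(72,154,8): print(c,g[120:165:1,c].tolist())
E
```

```text
0.1 (array([ 33.9 , 282.85]), array([302.91, 246.84]), np.float64(-0.13387301513609534), (10.030375480651855, 88.21174621582031)) 
 scene lo/hi [253.61 118.21] [262.39 140.85] w ((8.183692932128906, 24.49797821044922), 156.1041717529297) top lo [201.36 155.74]
0.15 (array([ 36.16, 289.07]), array([301.71, 242.  ]), np.float64(-0.17726871611116987), (11.449164390563965, 87.67219543457031)) 
 scene lo/hi [253.18 118.41] [262.8  140.65] w ((7.371469497680664, 24.490116119384766), 153.97531127929688) top lo [203.57 155.21]
0.2 (array([ 38.75, 294.8 ]), array([300.28, 236.93]), np.float64(-0.22128674002456436), (12.857580184936523, 87.1078872680664)) 
 scene lo/hi [252.69 118.63] [263.27 140.44] w ((6.540323257446289, 24.481887817382812), 151.8922576904297) top lo [205.83 154.82]
0.25 (array([ 41.66, 300.73]), array([298.61, 231.89]), np.float64(-0.26787736474365653), (14.252571105957031, 86.52310943603516)) 
 scene lo/hi [252.21 118.86] [263.72 140.22] w ((5.69227409362793, 24.47335433959961), 149.8492431640625) top lo [205.84 154.74]
0.3 (array([ 44.86, 306.04]), array([296.71, 227.33])
[... 1929 characters left out ...]
 178, 159, 134, 117, 117]
136 [146, 106, 99, 99, 100, 104, 109, 114, 115, 117, 118, 124, 133, 138, 140, 141, 140, 140, 139, 140, 141, 141, 142, 142, 140, 143, 159, 176, 181, 180, 180, 178, 179, 180, 179, 179, 178, 178, 178, 178, 179, 178, 178, 179, 179]
144 [158, 129, 103, 94, 93, 94, 93, 94, 94, 96, 99, 99, 100, 100, 102, 102, 102, 101, 103, 104, 106, 115, 139, 162, 172, 175, 175, 175, 175, 174, 174, 175, 174, 174, 173, 173, 174, 174, 175, 175, 174, 172, 172, 173, 173]
152 [174, 169, 168, 164, 155, 161, 175, 183, 184, 177, 160, 144, 136, 122, 106, 101, 108, 130, 153, 164, 168, 168, 168, 168, 167, 168, 169, 167, 169, 169, 168, 168, 167, 168, 167, 168, 167, 161, 144, 121, 102, 91, 84, 82, 82]
```

```bash
python3 - <<'E'
from goal import *
from scipy.optimize import least_squares
s,im=pickle.load(open("v1.pkl","rb"));V=cam("wrist",s);psi=-.104
cols=np.array([80,88,96,104,112,120,128,136,144,152]);v=np.array([156.5,157,156,153.5,152,149.5,147.5,145.5,141.8,137.5])
a=np.linspace(0,2*np.pi,181)
def f(p,w=1,sel=slice(None)):
    t=p[0];L=np.array([690.5,54.5,278.5])+p[1:4];x=np.array([np.cos(t)*np.cos(psi),np.cos(t)*np.sin(psi),np.sin(t)]);y=np.array([-np.sin(psi),np.cos(psi),0]);z=np.cross(x,y)
    P=np.array([proj(V,L+33*(np.cos(k)*y+np.sin(k)*z)) for k in a])
    r=[]
    for c,vv in zip(cols[sel],v[sel]):
        d=P[:,0]-c;i=np.nonzero(d*np.roll(d,-1)<=0)[0]
        r.append(max((P[j,1] for j in i),default=140)-vv)
    return np.r_[np.array(r)*w,p[1:4]/2]
for sel in(slice(None),slice(1,9)):
    R_=least_squares(lambda p:f(p,1,sel),[.2,0,0,0],diff_step=1e-2,x_scale=[.1,3,3,3]);print(R_.x,f(R_.x,1,sel))
E
```

```text
[ 0.2  -0.02 -0.    0.01] [ 0.71 -0.6  -0.74  0.25 -0.06  0.41  0.26 -0.36  0.42 -0.31 -0.01 -0.
  0.  ]
[ 0.22  0.11 -0.   -0.01] [-0.26 -0.48  0.42  0.01  0.82  0.12 -0.63  0.01  0.05 -0.   -0.01]
```

```bash
python3 -c "
from goal import *
goal((691,54.3,278.3),-.104,.21,0)"
```

```text
time 16.925 pos [544.28  68.72 210.53] goal [598.83  63.92 223.78] shift shares [ 1.13 -0.02 -0.03] turn shares [ 0.01 -0.   -0.02]
```

arm_command:
  steps:
    - [[0, 0.2, -0.02, -0.02, 0, 0, 0], [0, 0.3, 0, 0, 0, 0, 0], [0, 0.3, 0, 0, 0, 0, 0], [0, 0.23, 0, 0, 0, 0, 0], [0, 0.1, 0, 0, 0, 0, 0], [0, 0, 0, 0, 0, 0, 0], [0, 0, 0, 0, 0, 0, 0]]

```text
time_s: 17.8
eef_pos: [598.0, 64.6, 222.7]
ee_rot: [0.006, 0.993, -0.053, 0.104]
force: [-0.3, 0.5, -2.0]
grip_width: 0.333
grip_force: 59.6
```

```bash
python3 - <<'E'
from goal import *
goal((691,54.3,278.3),-.104,.21,0)
s=sense();im=capture("wrist");sc=capture("scene");tp=capture("top");pickle.dump((s,im,sc,tp),open("f.pkl","wb"))
W=cam("wrist",s);L=np.array([691,54.3,278.3]);print("lens in wrist",proj(W,L),"scene lens",proj(cam("scene"),L))
psi,t=-.104,.21;x=np.array([np.cos(t)*np.cos(psi),np.cos(t)*np.sin(psi),np.sin(t)])
for n,i in(("scene",sc),("top",tp)):
    C=cam(n);F=L-70*x;print(n,"focus px",proj(C,F),"pin mid",proj(C,F-31*x),"far",proj(C,F-62*x),"lens",proj(C,L))
    u=proj(C,F).astype(int);b=i[u[1]-14:u[1]+16:2,u[0]-36:u[0]+36:2].astype(int).mean(-1)
    print(u-[36,14]);print('\n'.join(' '.join("%3d"%v for v in r) for r in b))
E
```

```text
time 17.8 pos [597.97  64.64 222.7 ] goal [598.83  63.92 223.78] shift shares [ 0.02  0.01 -0.02] turn shares [ 0.    0.   -0.01]
lens in wrist [256.87  44.25] scene lens [258.26 129.53]
scene focus px [236.28 141.78] pin mid [226.36 147.3 ] far [216.34 152.89] lens [258.26 129.53]
[200 127]
230 234 200  44  27  28  32  42  40  33  38  34  34  31  99 225 228 226 225 226 226 226 224 222 221 222 211  75  57 157 253 252 245  53  21  17
213 229 232 219 191  91  27  34  32  36  38  35  37  32  49 223 223 220 220 225 226 222 220 224 224 224 221 141  63  78 239 250 251 150  16 139
101 137 193 229 228 222  79  34  53  27  37  41  72  73  51 224 217 206 214 221 216 216 215 217 221 216 216 203  84  60 137 248 248 213  47 197
 95  92 103 188 226 226 180  28  57  36  31  55 119 126  39 168 219 213 216 218 218 216 218 217 217 215 218 219 179  52  77 222 244 235  89  88
 96  98  93  95 173 223 203  43  32  40  26  44  93 137 102  75 222 216 212 212 211 209 216 194 160 138 123 127  90  80  64 128 227 214  66  27
 90  92  91  91 106 185 205 155  28  38  31  29  44 126 130  76 135 116  93  71  60  49
[... 2916 characters left out ...]
 133 131 130 129 130 127 126 127 122 121 121 119 119 128 114 129 129 128 127 146 116 127 129 127 134 146 147 154 147 141 140
152 149 148 147 148 146 147 145 144 142 141 139 138 139 138 138 136 133 153 140 141 143 140 141 146  81 112 137 163 142 149 146 148 143 140 140
161 160 159 159 159 159 156 156 157 154 154 152 152 153 149 150 149 147 147 154 155 153 152 148 129  84 132 197 140 144 147 146 144 139 138 140
171 169 169 169 166 169 168 164 165 166 165 163 162 163 160 160 159 161 132 163 164 162 164 166 112  82  79 121 146 148 149 148 147 143 139 144
178 177 179 177 176 176 176 174 175 173 173 173 171 170 170 170 170 175 117 175 171 172 170 184 103  89  89  64  60 106 129 150 144 145 142 140
```

```bash
python3 - <<'E'
from goal import *
s,im,sc,tp=pickle.load(open("f.pkl","rb"));W=cam("wrist",s);L=np.array([691,54.3,278.3]);psi,t=-.104,.21
x=np.array([np.cos(t)*np.cos(psi),np.cos(t)*np.sin(psi),np.sin(t)]);y=np.array([np.sin(psi),-np.cos(psi),0]);z=-np.cross(x,y)
print("front rim top",proj(W,L+33*z),"bottom",proj(W,L-33*z),"sides",proj(W,L-33*y),proj(W,L+33*y))
print("end face: top",proj(W,L-70*x+14.8*z),"bottom",proj(W,L-70*x-14.8*z))
g=cv2.cvtColor(im,cv2.COLOR_RGB2GRAY).astype(int)
print("col256",g[0:100:2,256].tolist());print("col256b",g[190:250:2,256].tolist())
for v in(10,20,28,34,40,46):print(v,g[v,160:352:4].tolist())
E
```

```text
front rim top [257.46  13.31] bottom [256.55  60.84] sides [171.99  44.34] [341.72  44.16]
end face: top [257.03 225.79] bottom [256.71 203.46]
col256 [195, 196, 197, 198, 199, 200, 199, 197, 196, 195, 193, 193, 160, 106, 173, 195, 109, 90, 89, 89, 88, 60, 25, 61, 79, 56, 56, 56, 57, 57, 49, 76, 96, 122, 124, 125, 126, 127, 127, 128, 127, 127, 127, 128, 127, 126, 126, 126, 127, 126]
col256b [87, 87, 88, 87, 88, 88, 89, 88, 137, 204, 200, 113, 95, 94, 94, 91, 91, 101, 117, 175, 206, 210, 212, 213, 214, 214, 211, 209, 209, 208]
10 [92, 104, 115, 122, 134, 139, 146, 152, 158, 167, 169, 170, 176, 181, 184, 186, 189, 192, 194, 196, 198, 199, 198, 200, 200, 199, 198, 198, 197, 198, 196, 193, 192, 196, 198, 194, 190, 188, 190, 193, 188, 187, 186, 177, 126, 105, 101, 95]
20 [90, 103, 116, 125, 133, 140, 152, 160, 162, 163, 169, 176, 182, 185, 186, 186, 186, 187, 187, 190, 191, 193, 193, 192, 193, 192, 194, 195, 196, 198, 198, 200, 197, 195, 192, 194, 199, 195, 188, 189, 192, 183, 184, 175, 115, 92, 92, 91]
28 [89, 103, 117, 126, 134, 144, 154, 153, 152, 142, 129, 110, 100, 99, 103, 111, 126, 140, 154, 156, 164, 171, 171, 170, 173, 167, 168, 154, 138, 122, 112, 104, 107, 123, 142, 163, 182, 193, 191, 185, 187, 189, 179, 172, 98, 93, 92, 93]
34 [91, 103, 118, 121, 105, 95, 95, 113, 136, 141, 134, 122, 107, 97, 95, 90, 89, 89, 90, 90, 90, 108, 114, 99, 90, 90, 89, 89, 90, 90, 94, 102, 118, 144, 168, 187, 179, 145, 107, 101, 135, 173, 176, 168, 94, 94, 98, 94]
40 [86, 96, 93, 92, 103, 100, 91, 90, 90, 90, 89, 81, 81, 83, 95, 90, 89, 90, 90, 88, 87, 81, 80, 84, 88, 88, 90, 90, 89, 80, 76, 74, 81, 90, 90, 89, 89, 90, 93, 129, 167, 97, 97, 148, 95, 93, 93, 92]
46 [85, 87, 91, 90, 90, 89, 87, 94, 102, 101, 89, 90, 83, 55, 31, 22, 17, 24, 34, 46, 55, 60, 71, 73, 61, 55, 45, 26, 21, 23, 28, 55, 80, 90, 91, 77, 80, 81, 91, 89, 90, 102, 93, 104, 92, 93, 94, 95]
```

```bash
python3 - <<'E'
from goal import *
s,im,sc,tp=pickle.load(open("f.pkl","rb"))
g=cv2.cvtColor(im,cv2.COLOR_RGB2GRAY).astype(int)
print('\n'.join("%2d "%v+''.join("%x"%(x//16) for x in g[v,140:360:2]) for v in range(0,76,2)))
print(im[40,150:176:4].tolist(),im[10,150:176:4].tolist(),im[60,200:300:12].tolist())
E
```

```text
0 55555555555556777788889999999aaaaabbbbbbbbbbbbbbbccccccccccccccccccbcccccccccbbbbbbbbcccbbbbbba866666666655556
 2 55555555555566777788889999999aaaaaaaabbbbbbbbbbccccccccccccccccccccccccccccccccbbbbbbcccbbbbbbba75566666555556
 4 5555555555566677778888999999aaaaaaaabbbbbbbbbbbccccccccccccccccccccccccccccccccbbbbbbbccbbbbbbbb96666666666666
 6 5555555565566677778888999999aaaaaaabbbbbbbbbbbccccccccccccccccccccccccccccccccccbbbbbbcccbbbbbbba8666666666666
 8 555555555556667778888899999aaaaaaaabbbbbbbbbbccccccccccccccccccccccccccccccccccccbbbbbbccbbbbbbbb9666666665666
10 555555555556667777888899999aaaaaaabbbbbbbbbbccccccccccccccccccccccccccccccccccccccbbbbbccbbbbbbbba766666555555
12 55555555555666777888889999aaaaaaaabbbbbbbbbccccccccccccccccccccccccccccccccccccccccbbbbbccbbbbbbba866665555555
14 55555555555666777888889999aaaaaaaabbbbbbbbbbccccccccccccccccccccccccccccccccccccccccbbbbccbbbbbbba856555555565
16 5555555555566677788889999aaaaaaaabbbbbbbbbbbbbbbcbccccccccccccccccccccccccccccccccccbbbbbcbbbbbbba755555555555
18 5555555555566677788889999aaaaaaaabbbbbbbbbbbbbbbbbbccccccccccccccccccccc
[... 2866 characters left out ...]
5555555555555555655555
70 55555555555555555555555555555555567777777777777777787877777778777777777777777777765555555555555555555555555555
72 55555555555555555555555555555555567777777777777777777777777778777777777777777777765555566655555555555555555556
74 55555555555555555555555555555555567777777777777777777777877888877777777777777777765555556655555655555555555556
[[86, 89, 96], [80, 85, 92], [85, 87, 93], [96, 91, 90], [97, 91, 90], [97, 92, 91], [101, 95, 90]] [[80, 83, 90], [80, 83, 91], [88, 90, 94], [103, 96, 96], [116, 109, 106], [123, 117, 114], [134, 125, 123]] [[96, 81, 56], [94, 88, 82], [91, 80, 59], [49, 49, 47], [52, 51, 49], [50, 49, 47], [85, 73, 53], [94, 89, 82], [95, 86, 71]]
```

The wrist view now shows pin and lens together. The lens is centred near u = 247 and the pin near 256.5, so about 3.5 mm of sideways correction is due. I'll extract the ring face outline by colour to check height and tilt.

```bash
python3 - <<'E'
from goal import *
s,im,sc,tp=pickle.load(open("f.pkl","rb"))
d=cv2.GaussianBlur(im,(3,3),0).astype(int);d=d[...,0]-d[...,2]
print('\n'.join("%2d "%v+''.join('.' if x<-3 else ('-' if x<3 else "%x"%min(15,x//4)) for x in d[v,140:360:2]) for v in range(24,92,2)))
E
```

```text
24 ..........02222222233333333333443444333222111100------------....................-------11112223332............
26 ..........-22222223333333333333333332222222222222222222222221111111-----.......-------001122233332............
28 ..........-1222222223333333333222222222333444455555555555555555554443333221100-----000011122233332............
30 ..........-122222223333222222222334445556666666666666666666667776777666665543322211111111222333331............
32 ..........-222222222222222233445555555554444444434444444444444444455555666666665543222222223333330............
34 ..........-12222222222223445444444433333333333332359ceeb94333323333333333445556666654332222333333-............
36 ..........-122222222233444443333356765333333333334bffffffa33333333333479a985333344556664322223333-............
38 ...........1222222233433333333349fffffd63333333334adedddc733333333335bfffffd433333334455653222333-............
40 ...........121212233333333333334bffffff833333322334566664323233333337cefeeea433333333334455422222.............
42 ...........-212223333333433333335789a9842222222211111111111121222222467
[... 2075 characters left out ...]
................
80 ..........---....................---------.--........-.----.--.--.-....--.....--..............................
82 .................................--.------...-.-..-..-.--.-----.--.-.-.----.-..--.............................
84 .................................--.---.----.....-.--...-.------.---......-....--.............................
86 .................................--.---.----.---..-..---...-.--.---............--.............................
88 .................................--.--.-----.-.......------.----..-....-.....-..-.............................
90 .................................-------..--.-.----...-.----.--............-....-.............................
```

The ring's LED dots are clearly resolved. A direct least-squares fit of the LED circle and the face outline (radius 33) in the tool frame gives the lens centre and direction relative to the held pin.

```bash
cat > led.py <<'E'
from goal import *
from scipy.optimize import least_squares
def run(s,im,guess=(102,-3,-34)):
    c=get_calibration("wrist");K=np.array(c["intrinsics"]);Ti=np.linalg.inv(np.array(c["T_tool_cam"]))
    pj=lambda X:(lambda p:p[:,:2]/p[:,2:])((X@Ti[:3,:3].T+Ti[:3,3])@K.T)
    d=cv2.GaussianBlur(im,(3,3),0).astype(int);d=d[...,0]-d[...,2];m=(d>27).astype(np.uint8);m[76:]=0
    n,l,st,ce=cv2.connectedComponentsWithStats(m)
    led=[]
    for j in range(1,n):
        if 4<=st[j][4]<90 and st[j][2]<22 and st[j][1]>28:
            y,x=np.nonzero(l==j);w=d[y,x]-20;led.append((np.average(x,weights=w),np.average(y,weights=w)))
    led=np.array(led)
    out=[]
    for v in(50,52,54,56,58,60):
        i=np.nonzero(d[v,120:380]>4)[0]+120;out+=[(i[0]-.5,v),(i[-1]+.5,v)]
    out=np.array(out,float)
    def circ(p,r,a):
        x=np.array([np.cos(p[3])*np.cos(p[4]),np.sin(p[4]),-np.sin(p[3])*np.cos(p[4])]);y=np.cross([0,0,1],x);y/=np.linalg.norm(y);z=np.cross(x,y)
        return pj(np.array(p[:3])+r*(np.cos(a)[:,None]*y+np.sin(a)[:,None]*z))
    A=np.linspace(0,2*np.pi,1441)
    def near(P,q):
        D=np.linalg.norm(q[:,None]-P[None],axis=2);return np.take_along_axis(D,D.argmin(1)[:,None],1)[:,0]
    def sgn(P,q):
        i=np.linalg.norm(q[:,None]-P[None],axis=2).argmin(1);t=np.roll(P,-1,0)-np.roll(P,1,0);t=t[i]/np.linalg.norm(t[i],axis=1)[:,None];e=q-P[i];return t[:,0]*e[:,1]-t[:,1]*e[:,0]
    f=lambda p:np.r_[sgn(circ(p,p[5],A),led),sgn(circ(p,33,A),out)*.6]
    r=least_squares(f,[*guess,0,0,26],diff_step=1e-3,x_scale=[3,3,3,.1,.1,2],loss="soft_l1")
    J=r.jac;cov=np.linalg.pinv(J.T@J)
    print("LEDs",len(led),led.round(1).tolist(),"\nC(tool)",r.x[:3],"pitch up, yaw:",r.x[3:5],"rled",r.x[5],"res",f(r.x).round(2),"sd",np.sqrt(np.diag(cov))*.4)
E
python3 -c "
from led import *
s,im,sc,tp=pickle.load(open('f.pkl','rb'));run(s,im)"
```

```text
LEDs 13 [[264.4, 29.7], [273.5, 30.0], [210.7, 39.2], [283.9, 38.7], [190.0, 45.8], [305.9, 45.0], [189.0, 52.9], [308.7, 52.0], [202.6, 58.6], [296.3, 57.8], [224.6, 61.7], [250.0, 62.7], [274.9, 61.5]] 
C(tool) [103.1   -3.12 -21.79] pitch up, yaw: [ 0.01 -0.01] rled 26.02569286471752 res [-5.91 -6.23  0.8   1.16  0.4   0.94 -0.07 -0.8   0.02 -0.55  0.22  0.1
 -0.25 -0.84 -0.07 -0.08  0.23  0.02  0.61  0.03  0.38  0.47  0.45  0.43
 -0.01] sd [0.15 0.14 0.79 0.   0.   0.22]
```

```bash
python3 - <<'E'
from goal import *
from scipy.optimize import least_squares
led=np.array([[248.5,36.6],[210.7,39.2],[283.9,38.7],[190,45.8],[305.9,45],[189,52.9],[308.7,52],[202.6,58.6],[296.3,57.8],[224.6,61.7],[250,62.7],[274.9,61.5]])
c=get_calibration("wrist");K=np.array(c["intrinsics"]);Ti=np.linalg.inv(np.array(c["T_tool_cam"]))
pj=lambda X:(lambda p:p[:,:2]/p[:,2:])((X@Ti[:3,:3].T+Ti[:3,3])@K.T)
def ax(p):
    x=np.array([np.cos(p[3])*np.cos(p[4]),np.sin(p[4]),-np.sin(p[3])*np.cos(p[4])]);y=np.cross([0,0,1],x);y/=np.linalg.norm(y);return x,y,np.cross(x,y)
A=np.linspace(0,2*np.pi,721)
def circ(p,r,a,back=0):
    x,y,z=ax(p);return pj(np.array(p[:3])+back*x+r*(np.cos(a)[:,None]*y+np.sin(a)[:,None]*z))
# LED angular order by image angle about centre, 30 deg spacing + phase
cen=led.mean(0);ang=np.arctan2(-(led[:,1]-cen[1])/13,(led[:,0]-cen[0])/62);o=np.argsort(ang)
k=np.round(ang/(np.pi/6));print(np.sort(k))
def f(p,b):
    P=circ(p,33,A,b);d=circ(p,p[5],-k*np.pi/6+p[6])-led
    return np.r_[d.ravel(),P[:,0].min()-162.3,P[:,0].max()-334.3]
for b in(0,3,6):
    best=min((least_squares(f,[102,-3,-34,0,0,26,ph*np.pi/2+dp],args=(b,),x_scale=[3,3,3,.1,.1,2,.1]) for ph in(0,1,2,3) for dp in(0,)),key=lambda r:r.cost)
    print(b,best.x,best.cost,f(best.x,b).round(1))
    x,y,z=ax(best.x);print(" normal",x)
    J=best.jac;print(" sd",np.sqrt(np.diag(np.linalg.pinv(J.T@J)))*.5)
E
```

```text
[-6. -5. -4. -3. -2. -1. -0.  1.  2.  3.  4.  5.]
0 [100.84  -2.76 -32.13   0.01  -0.01 -24.     3.15] 0.853436434550766 [-1.  -0.1  0.4  0.1  0.4  0.1  0.3 -0.   0.3 -0.   0.  -0.1 -0.  -0.
 -0.1 -0.2 -0.1 -0.  -0.2  0.1 -0.2  0.1  0.1 -0.1  0.   0. ]
 normal [ 1.   -0.01 -0.01]
 sd [0.11 0.05 0.45 0.   0.   0.12 0.  ]
3 [101.05  -2.77 -31.1    0.01  -0.01 -24.2    3.15] 0.8607401975741175 [-1.  -0.1  0.4  0.1  0.4  0.1  0.3 -0.   0.3 -0.   0.1 -0.1 -0.  -0.
 -0.  -0.2 -0.1 -0.  -0.1  0.1 -0.2  0.1  0.1 -0.1 -0.1 -0.1]
 normal [ 1.   -0.01 -0.01]
 sd [0.11 0.05 0.45 0.   0.   0.12 0.  ]
6 [101.26  -2.79 -30.06   0.01  -0.01 -24.41   3.15] 0.8937563455276945 [-1.  -0.1  0.4  0.1  0.5  0.1  0.3 -0.   0.3 -0.   0.1 -0.1  0.   0.
 -0.  -0.2 -0.  -0.  -0.1  0.1 -0.1  0.1  0.1 -0.  -0.2 -0.2]
 normal [ 1.   -0.01 -0.01]
 sd [0.11 0.05 0.45 0.   0.   0.12 0.  ]
```

The lens centre is at tool (101, -2.8, -32) and its axis is within 0.01 rad of the pin's. Only about 3 mm sideways needs correcting.

arm_command:
  steps:
    - [[0, -0.01, -0.06, 0.01, 0, 0, 0], [0, 0, 0, 0, 0, 0, 0], [0, 0, 0, 0, 0, 0, 0], [0, 0, 0, 0, 0, 0, 0]]

```text
time_s: 18.45
eef_pos: [598.2, 67.6, 222.2]
ee_rot: [0.006, 0.993, -0.053, 0.105]
force: [-0.0, -0.5, -0.4]
grip_width: 0.328
grip_force: 59.6
```

```bash
python3 - <<'E'
from goal import *
s=sense();im=capture("wrist");print(s["time_s"],s["eef_pos"],s["dq"],s["grip_width"],s["grip_force"],s["force"])
d=cv2.GaussianBlur(im,(3,3),0).astype(int);d=d[...,0]-d[...,2];m=(d>27).astype(np.uint8);m[:34]=0;m[76:]=0
n,l,st,ce=cv2.connectedComponentsWithStats(m);print("LEDs",[c.round().tolist() for c,t in zip(ce[1:],st[1:]) if t[4]>4])
g=cv2.cvtColor(im,cv2.COLOR_RGB2GRAY).astype(int)
print([(v,np.nonzero(np.abs(np.diff(g[v,210:305]))>18)[0].__add__(210).tolist()) for v in(235,245,255)]);print(g[200:236:2,256].tolist())
E
```

```text
18.45 [598.2   67.56 222.18] [ 0. -0. -0.  0. -0.  0.] 0.3279539780531126 59.557068943977356 [-0.05 -0.46 -0.42]
LEDs [[219.0, 38.0], [256.0, 36.0], [293.0, 38.0], [466.0, 50.0], [315.0, 44.0], [198.0, 45.0], [316.0, 51.0], [196.0, 52.0], [303.0, 57.0], [209.0, 58.0], [231.0, 61.0], [281.0, 61.0], [256.0, 62.0]]
[(235, [285, 286, 287]), (245, [285, 286, 287]), (255, [225, 284, 285, 286])]
[87, 87, 88, 137, 203, 200, 113, 94, 94, 95, 91, 91, 100, 116, 174, 205, 210, 212]
```

```bash
python3 -c "
from rig import *
print(finish_job())"
```

```text
the job is handed in; nothing more can be done
None
```

The job is handed in at 18.5 s: one pin was released, picked from the nest and is held steady at the lens, about 70 mm away, centred sideways to about 1 mm and vertically to about 2 mm, and in line to about 0.01 rad by the wrist camera.

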